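# Make the bearing housing ready for assembly

### The arm

A 6-joint arm with a two-finger parallel gripper is mounted at the origin on a cart in front of the work surface, level with it; the furniture and walls round the work are solid. World frame = base frame: x ahead of the robot, y to its left, z up, the work surface at z = 0. Lengths are in mm, angles in rad, forces in N, time in s.
With the tool pointing down it reaches from about 275 to 1000 mm from the base axis. Payload 8.4 kg.
Tool frame: the origin (TCP) lies at the very end of the fingers, on their centre line; the grasp point (between the pads) lies 19 mm behind it (r.pinch_z is the distance from the TCP to the grasp point, in mm); z points along the fingers, y is the line along which they close (so a half turn about z gives the same grasp; the last joint's range is limited). The gripper opens to 85 mm and grips with 20 to 120 N. Pads are 22 mm wide; open, the fingers measure 114 mm over their backs; the gripper's body (76 mm by 85 mm) begins 54 mm behind the grasp point. The pads swing forward as they close: fully open they stand 13 mm farther back than shut.
Start: joints at [-1.245, 0.353, 1.633, -0, 1.155, -0.002], TCP at [201.224, -591.724, 231.281] pointing down, gripper open.
Joint ranges: [-2.63, 2.63], [-0.92, 2.1], [0.06, 2.66], [-1.3, 4.44], [0, 2.69], [-3.02, 3.02]. Speed limits (rad/s): [2.22, 2.22, 2.79, 3.14, 3.14, 3.14].

### API

Orientations are given as [roll, pitch, yaw] about the fixed x, y, z axes, in that order (R = Rz(yaw) Ry(pitch) Rx(roll)).
In Python, from rig import r gives the robot as it stands.
- The arm moves only by the tool carry_out, never from a script. Its argument "series" is a list of rows, each a list of 7 numbers: the turn, a rotation vector about the tool's x, y, z as a fraction of full scale, then the shift along the tool's x, y, z as a fraction of full scale, then the gripper command: -1 is fully open, 1 is shut, values between are in proportion. A call has 1 to 8 rows; each row is the pose to reach, as a shift and turn from the pose commanded when the call began, along the tool's axes at that moment, turning the shorter way round; what a row does not reach only later rows make up. Full scale, the value 1, is 0.25 m for a shift and pi rad for a turn. A row lasts 1/8 s, in which the tool goes at most 62.5 mm and 10.7 degrees, less where a joint would pass 70% of its speed; a pose out of reach is approached as far as the arm can. A call with a number of a shift or a turn outside -1 to 1 is refused whole. A call with a gripper value outside its range is refused whole. The fingers move at their own pace and stop on an object; "force" is the grip in N (left out, the last holds). Time passes only in rows, so rows that repeat a pose let the fingers close. It gives the time, the measured TCP pose, the force, the opening and the grip force at its end, in the units of the state.
- r.sense(): the state, without advancing time (a new reading comes with each control period).
- r.grab_frame(name): name is "scene" or "top"; returns the picture (400x640x3 uint8, red, green, blue); there is no depth.
- r.get_calibration(name): a dict with "K" (3x3 intrinsics, pixels), "pose" (4x4, takes a point from camera to world coordinates). Camera axes: x right, y up, looking along -z (the intrinsics and any distortion apply to the point x, -y, -z); pixel columns grow to the right and rows downward; lengths in mm; the calibration is good to about 2 mm. A picture is of the moment at which its call begins. get_calibration takes no time and is no camera call.
- r.sign_off(): hands the job in; it is judged then, once.
Trained networks look in the newest picture that a camera, given by its name, has taken for a name from the list of things; names that differ only in an ending like _2 or _b are one class to them, and where a whole thing is asked for, a point or a joint stands for the part that bears it (a point fixed in the world has none). Each returns a list of dicts, best first, with "score" (0 to 1); they miss things now and then, are a little off and sometimes report something else, mostly with a low value. They report only what shows in the picture. A call takes as long as a camera call.
- r.silhouettes(camera, label): "region" (400x640 bool, what is visible of it) and "position" ([row, column] in pixels, amid what is visible of it).
The state is a dict: "clock": time; "qpos": joint angles; "qvel": joint speeds; "joint_efforts": joint torques, N m; "eef_pos": TCP position; "tcp_rot": TCP orientation; "contact_force": force on the tool from outside, world axes, zero at the start; "wrist_torque": the same for the moment, N m; "opening": opening from 0.0 (shut) to 1.0 (fully open); "grasp_force": force on a finger pad.
Only numpy, scipy, OpenCV 4.12 (cv2) and the standard library are available. Lean on these libraries where they do the work, as an engineer would, in place of code of your own. Each camera call takes 0.05 s, during which the arm holds its last target. There are 200 camera calls.

### The job

Make the blue bearing housing ready: first move the orange spring clamp from its stand onto the top edge of the housing's upright tab, so that it grips the brass shim and the tab together; then push every red guide pin that stands in the rack fully home, each in a hole of its own in the blue block. Last, tip all the bearing balls from the scoop over the raised wall into the sunken well and set the empty scoop down upright on the bare table; leave the aerosol can and the nail tin where they are.

Things in the scene. Friction and masses are not known exactly. Their poses are not given: they have to be found in the camera images.
- housing: Blue bearing housing, fixed, another place each time. Origin: underside centre, z up. Steel base plate 8 thick, x -82 to +90, y -95 to +95. On it a blue block 36 (x) x 170 (y) centred at x -50, top at z 36, with four pin holes; a round well with raised wall, 80 across, at x +45, y -40; an upright tab at x +45, y +50.
- hole0 (a point): Centre of the mouth of pin hole 0 (local y -60 of the housing), on the top face of the pin block, 36 above the table. Hole 10 in diameter, 28 deep, vertical, 1 mm chamfer; neighbouring holes are 40 apart along the housing's y. Axes as the housing's.
- hole1 (a point): Centre of the mouth of pin hole 1 (local y -20 of the housing), on the top face of the pin block, 36 above the table. Hole 10 in diameter, 28 deep, vertical, 1 mm chamfer; neighbouring holes are 40 apart along the housing's y. Axes as the housing's.
- hole2 (a point): Centre of the mouth of pin hole 2 (local y 20 of the housing), on the top face of the pin block, 36 above the table. Hole 10 in diameter, 28 deep, vertical, 1 mm chamfer; neighbouring holes are 40 apart along the housing's y. Axes as the housing's.
- hole3 (a point): Centre of the mouth of pin hole 3 (local y 60 of the housing), on the top face of the pin block, 36 above the table. Hole 10 in diameter, 28 deep, vertical, 1 mm chamfer; neighbouring holes are 40 apart along the housing's y. Axes as the housing's.
- well (a point): Centre of the sunken floor of the round well, 13 above the table. Inside diameter 72; the wall is 4 thick and its rim stands 45 above this floor (58 above the table).
- tab_top (a point): Middle of the top edge of the upright tab with the brass shim standing against it, 60 above the table. Together they are 6 thick (along the housing's y, this point at mid thickness), 40 long along x, and free down to 42 below this edge. Axes as the housing's.
- pin_rack: Wooden rack block 44 (x) x 180 (y) x 30 high, fixed to the table (another place each time), origin at underside centre; four holes 10 wide at x 0, y -60, -20, +20, +60 in which the pins stand at first.
- pin0: Guide pin, upright in the rack at first (absent in some starts): steel shaft 8 in diameter, 26 long with tapered tip, a collar 22 in diameter and 4 thick above it, then a ribbed red grip 16 in diameter from 30 to 60 above the origin. Origin: centre of the shaft's tip; z along the pin to its grip. 40 g. Fully home means its collar sits on the block, the tip then 26 below the hole's mouth.
- pin1: Guide pin, upright in the rack at first (absent in some starts): steel shaft 8 in diameter, 26 long with tapered tip, a collar 22 in diameter and 4 thick above it, then a ribbed red grip 16 in diameter from 30 to 60 above the origin. Origin: centre of the shaft's tip; z along the pin to its grip. 40 g. Fully home means its collar sits on the block, the tip then 26 below the hole's mouth.
- pin2: Guide pin, upright in the rack at first (absent in some starts): steel shaft 8 in diameter, 26 long with tapered tip, a collar 22 in diameter and 4 thick above it, then a ribbed red grip 16 in diameter from 30 to 60 above the origin. Origin: centre of the shaft's tip; z along the pin to its grip. 40 g. Fully home means its collar sits on the block, the tip then 26 below the hole's mouth.
- pin3: Guide pin, upright in the rack at first (absent in some starts): steel shaft 8 in diameter, 26 long with tapered tip, a collar 22 in diameter and 4 thick above it, then a ribbed red grip 16 in diameter from 30 to 60 above the origin. Origin: centre of the shaft's tip; z along the pin to its grip. 40 g. Fully home means its collar sits on the block, the tip then 26 below the hole's mouth.
- clamp_stand: Wooden foot 75 (x) x 80 (y) x 8 with an upright aluminium plate 44 (x) x 6 (y), top 60 above the table; fixed, another place each time. Origin: underside centre. The clamp is parked clipped on the plate's top edge.
- clamp: Orange spring clamp (like a big clothes peg), 80 g, jaws down. Origin on its hinge pin, 15 above the plate's top edge when parked; z up, x along the plate, y across it. Jaws reach 40 below the origin, 22 wide. Two flat handles, 22 wide, rise from 4 to 50 above it and splay, 41 apart outside at 35 above it. This body is the -y lever: fully squeezed it leans 0.18 rad.
- clamp_jaw (a joint): Opening of the clamp's jaws, rad: 0 shut, about 0.02 clipped on 6 mm, 0.36 at the stop. Squeezing the handles along y against the spring (about 10 N) to the stop makes their outer faces parallel, 28 apart, and opens the jaws to 11 at 15 below the hinge and 19 at the tips; let go, it springs shut and clips.
- pad_a (a point): Jaw pad on the lever at the clamp's -y side, inner face, 32 below the hinge.
- pad_b (a point): Jaw pad on the other lever (+y side), inner face, 32 below the hinge.
- scoop: Aluminium parts scoop with the bearing balls in it, 120 g. Origin: underside, z up. Trough, inside 30 wide (y), outside 36, floor 4 thick from x -24 to +20, straight walls 36 high; in front a ramp climbs from the floor at x +20 to the pouring lip at x +45, z 36 (52 degrees steep), with low cheeks; balls roll out at 65 to 90 degrees of tip. A straight black handle 10 wide (y), 14 high, points to local -x, from x -24 to x -90, its middle at z 29.
- ball0_center (a point): Centre of a steel bearing ball 16 in diameter (17 g), lying in the scoop at first.
- ball1_center (a point): Centre of a steel bearing ball 16 in diameter (17 g), lying in the scoop at first.
- ball2_center (a point): Centre of a steel bearing ball 16 in diameter (17 g), lying in the scoop at first.
- spray_oil: Bystander: green-capped aerosol can, loose.
- nail_tin: Bystander: small grey tin of nails, loose.

How it is judged:
By the outcome, as a careful person would: the job done as asked, in the order asked, and still so for the second after the job is handed in, with the robot touching nothing.
Of pin0, pin1, pin2, pin3 only 2 to 4 are there at a start; the rules pass over those that are not, and their reading is None.
At some moment in a run one of scoop may be knocked a few centimetres aside while the robot is not near it.
It also fails if it takes over 210 s, if anything falls off the work surface, if the arm or the gripper's body presses on something with over 40 N, if the wrist force passes 120 N, or if a joint passes its speed limit or range.

## Working session

There is one attempt and no reset: what is moved stays moved. The work goes in short steps, Python scripts to look and compute and a tool call to move; the robot and the scene stay as the last step left them, time stands still between calls to the robot, and variables do not carry over. Pictures are saved under pics/ and viewed, at most 14 in all, crops included, and the job is handed in when it is done.

Besides the shell and the picture viewer there is one more tool, called after "Request:" by a JSON object that holds its "op" and its "data", one argument or row to a line. carry_out: Moves the arm, as the interface text tells. Its arguments: {"type":"object","properties":{"series":{"type":"array"},"force":{"type":"number"}},"required":["series"]}

```bash
ls; mkdir -p pics; python3 - <<'E'
from rig import r
import cv2,numpy as np
np.set_printoptions(suppress=True,precision=2)
for n in("scene","top"):
    f=r.grab_frame(n); cv2.imwrite(f"pics/{n}0.png",f[:,:,::-1])
    c=r.get_calibration(n); print(n,c)
s=r.sense(); print(s)
for n in("scene","top"):
  for l in("housing","pin_rack","pin0","clamp_stand","clamp","scoop","ball0_center","spray_oil","nail_tin"):
    for d in r.silhouettes(n,l)[:5]: 
        print(n,l,round(d["score"],2),d["position"],d["region"].sum())
E
```

```text
pics
scene {'K': array([[496.7 ,   0.  , 320.95],
       [  0.  , 496.7 , 198.94],
       [  0.  ,   0.  ,   1.  ]]), 'pose': array([[  -0.92,    0.25,   -0.3 ,   84.53],
       [  -0.39,   -0.57,    0.73, 1064.02],
       [   0.01,    0.79,    0.62, 1068.64],
       [   0.  ,    0.  ,    0.  ,    1.  ]])}
top {'K': array([[370.7 ,   0.  , 321.88],
       [  0.  , 370.7 , 197.87],
       [  0.  ,   0.  ,   1.  ]]), 'pose': array([[  -0.03,    0.99,   -0.13,  416.75],
       [  -1.  ,   -0.03,   -0.01, -139.88],
       [  -0.01,    0.13,    0.99, 1132.58],
       [   0.  ,    0.  ,    0.  ,    1.  ]])}
{'clock': 0.1, 'qpos': array([-1.25,  0.35,  1.63,  0.  ,  1.16, -0.  ]), 'qvel': array([-0., -0., -0., -0.,  0., -0.]), 'joint_efforts': array([  0.  , -60.64, -34.28,  -0.  ,   0.  ,   0.  ]), 'eef_pos': array([ 201.07, -591.3 ,  230.6 ]), 'tcp_rot': array([-3.14, -0.  ,  0.33]), 'contact_force': array([ 0.63, -0.43,  0.89]), 'wrist_torque': array([-0.01, -0.05, -0.  ]), 'grasp_force': 0.0, 'opening': 0.9996368970626827}
scene housing 0.79 [176.6, 346.2] 1519
scene pin_rack 0.65 [208.
[... 193 characters left out ...]
3.3] 270
scene clamp 0.3 [178.1, 349.1] 1549
scene spray_oil 0.89 [197.3, 247.2] 751
scene nail_tin 0.84 [143.3, 364.8] 406
top housing 0.71 [196.6, 382.0] 3537
top pin_rack 0.6 [170.0, 314.5] 708
top pin0 0.54 [168.2, 329.8] 56
top pin0 0.54 [163.6, 303.4] 50
top pin0 0.51 [164.1, 290.6] 32
top clamp_stand 0.64 [198.4, 384.1] 3489
top clamp_stand 0.64 [192.4, 455.4] 699
top clamp_stand 0.6 [249.1, 194.7] 569
top clamp_stand 0.59 [253.3, 370.1] 359
top clamp 0.6 [246.1, 181.5] 167
top clamp 0.51 [123.2, 275.6] 521
top scoop 0.58 [255.6, 370.0] 321
top scoop 0.49 [254.0, 183.7] 166
top spray_oil 0.66 [122.9, 271.6] 521
top nail_tin 0.85 [191.1, 455.5] 692
top nail_tin 0.43 [196.7, 385.2] 3497
```

```bash
python3 - <<'E'
import cv2
a=cv2.imread("pics/top0.png")[90:300,150:490]; cv2.imwrite("pics/top0c.png",cv2.resize(a,None,fx=2.3,fy=2.3,interpolation=cv2.INTER_CUBIC))
a=cv2.imread("pics/scene0.png")[100:360,200:460]; cv2.imwrite("pics/scene0c.png",cv2.resize(a,None,fx=2.3,fy=2.3,interpolation=cv2.INTER_CUBIC))
E
```

```text
(no output)
```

View pics/top0c.png

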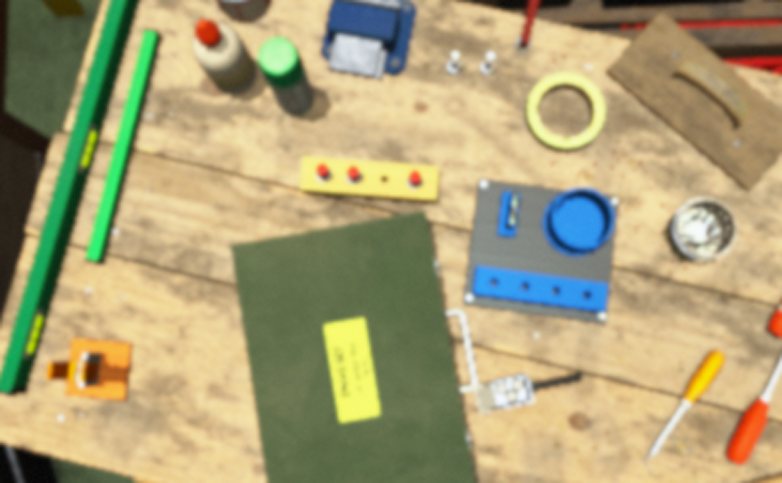

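View pics/scene0c.png

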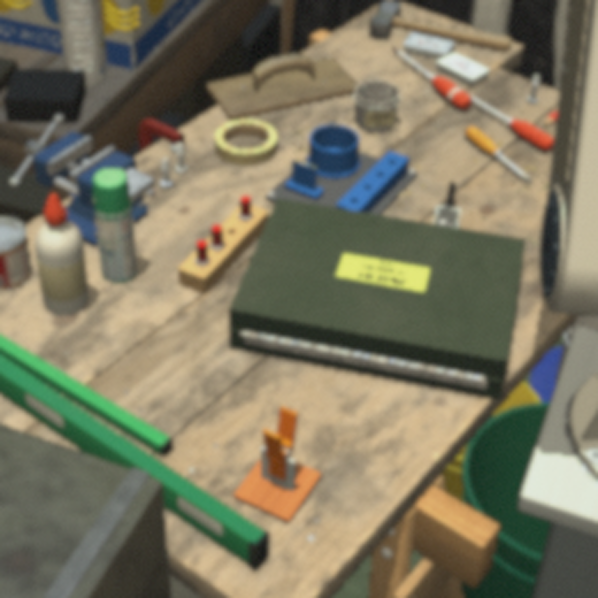

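Top view: housing at crop (540,250), with the well on its right and the tab upper left. The rack at (370,178) holds 3 pins, with one empty slot third from the left. The clamp stand is at (100,370) and the scoop at (510,392) with its handle to the right. The scene view agrees. Next I fit poses by correlating colour with the known geometry.

```bash
cat > h.py <<'E'
import numpy as np,cv2
from scipy.optimize import minimize
from scipy.spatial.transform import Rotation as Ro
from rig import r
np.set_printoptions(suppress=True,precision=2)
CAL={n:r.get_calibration(n) for n in("scene","top")}
def proj(n,P):
    c=CAL[n];T=np.linalg.inv(c["pose"]);p=np.atleast_2d(P)@T[:3,:3].T+T[:3,3]
    q=np.c_[p[:,0],-p[:,1],-p[:,2]]@c["K"].T; return q[:,:2]/q[:,2:]
def unproj(n,uv,z):
    c=CAL[n];d=np.linalg.inv(c["K"])@[uv[0],uv[1],1];d=c["pose"][:3,:3]@[d[0],-d[1],-d[2]]
    o=c["pose"][:3,3];return o+d*(z-o[2])/d[2]
def box(x0,x1,y0,y1,z0,z1): return np.array([[x,y,z] for x in(x0,x1) for y in(y0,y1) for z in(z0,z1)],float)
def cyl(x,y,R,z0,z1): 
    a=np.linspace(0,2*np.pi,40,endpoint=False);return np.array([[x+R*np.cos(t),y+R*np.sin(t),z] for t in a for z in(z0,z1)])
def W(p,P): c,s=np.cos(p[2]),np.sin(p[2]);return np.c_[p[0]+c*P[:,0]-s*P[:,1],p[1]+s*P[:,0]+c*P[:,1],P[:,2]]
S=8
def render(n,p,parts,roi,off=(0,0)):
    x0,y0,x1,y1=roi;m=np.zeros(((y1-y0)*S,(x1-x0)*S),np.uint8)
    for P in parts:
        uv=(proj(n,W(p,P))+off-[x0,y0]+.5)*S
        cv2.fillConvexPoly(m,cv2.convexHull((uv*16).astype(np.int32)),255,shift=4)
    m=cv2.resize(m,None,fx=1/S,fy=1/S,interpolation=cv2.INTER_AREA).astype(float)
    return cv2.GaussianBlur(m,(0,0),.9)
def fit(cams,score,parts,p0,pad=12,step=(6,6,.08)):
    data=[]
    for n,img in cams.items():
        uv=np.vstack([proj(n,W(p0,P)) for P in parts])
        a=np.maximum(uv.min(0).astype(int)-pad,0);b=np.minimum(uv.max(0).astype(int)+pad,[640,400])
        data.append((n,(a[0],a[1],b[0],b[1]),score(img[a[1]:b[1],a[0]:b[0]].astype(float))))
    def f(p): return -sum(np.corrcoef(render(n,p,parts,roi).ravel(),s.ravel())[0,1] for n,roi,s in data)/len(data)
    best=None;p=np.array(p0,float)
    for k in(1,.4,.15):
        sim=np.vstack([p]+[p+k*np.eye(3)[i]*step[i] for i in range(3)])
        o=minimize(f,p,method="Nelder-Mead",options=dict(initial_simplex=sim,xatol=.01,fatol=1e-6));p=o.x
    return p,-o.fun
blue=lambda a:np.clip(a[...,2]-a[...,0],0,90)
red=lambda a:np.clip(a[...,0]-1.0*np.maximum(a[...,1],a[...,2])-20,0,80)
orange=lambda a:np.clip(a[...,0]-a[...,2]-95,0,50)
HOUS=[box(-68,-32,-85,85,8,36),cyl(45,-40,40,8,58),box(25,65,47,53,8,60)]
def PINS(ys): return [cyl(0,y,8,34,64) for y in ys]
E
python3 - <<'E'
from h import *
I={n:r.grab_frame(n) for n in CAL}
np.savez("f0.npz",**I)
C=lambda x,y:(x/2.3+150,y/2.3+90)
h=unproj("top",C(541,288),36); print("block c",h)
a=unproj("top",C(494,282),36);b=unproj("top",C(588,295),36);print(a,b,np.linalg.norm(a-b))
d=a-b;yaw=np.arctan2(-d[0],d[1]);c,s=np.cos(yaw),np.sin(yaw)
p0=[(a+b)[0]/2+50*c,(a+b)[1]/2+50*s,yaw]
for cs in(["top"],["scene"],["top","scene"]): print("housing",cs,*fit({n:I[n] for n in cs},blue,HOUS,p0))
q=[unproj("top",C(*t),64) for t in((322,172),(353,174),(415,180))];print("pins",q)
d=q[0]-q[2];yaw=np.arctan2(-d[0],d[1])
m=(q[0]-q[2])/120;c0=q[0]-m*60
for cs in(["top"],["scene"],["top","scene"]): print("rack",cs,*fit({n:I[n] for n in cs},red,PINS([60,20,-60]),[c0[0],c0[1],yaw],pad=6,step=(3,3,.03)))
for t in((70,340),(131,342),(128,399),(68,395)): print("foot",unproj("top",C(*t),8))
for t in((58,370),(115,370)): print("handles",unproj("top",C(*t),125))
for t in((483,411),(478,388),(530,378),(534,402)): print("scoop",unproj("top",C(*t),36))
print("handle",unproj("top",C(580,377),36))
for t in((235,245),(425,213),(475,483)): print("case",unproj("top",C(*t),0),unproj("top",C(*t),80))
for t in((272,205),(525,240),(507,362),(232,312),(497,387),(233,345)): print("case scene",unproj("scene",(t[0]/2.3+200,t[1]/2.3+100),0),unproj("scene",(t[0]/2.3+200,t[1]/2.3+100),80)[:2])
E
```

```text
block c [ 499.55 -318.24   36.  ]
[ 508.96 -258.18   36.  ] [ 488.87 -378.05   36.  ] 121.54057621182457
housing ['top'] [ 549.62 -321.83   -0.16] 0.9377470753969877
housing ['scene'] [ 552.23 -322.83   -0.14] 0.866921460100912
housing ['top', 'scene'] [ 550.62 -322.04   -0.15] 0.8994218596451984
pins [array([653.75, -41.34,  64.  ]), array([649.98, -80.95,  64.  ]), array([ 639.87, -159.92,   64.  ])]
rack ['top'] [654.12 -99.1   -0.11] 0.9098808039957539
rack ['scene'] [ 657.11 -106.83   -0.11] 0.7881729112027578
rack ['top', 'scene'] [654.11 -99.93  -0.11] 0.8159234078008286
foot [450.29 299.48   8.  ]
foot [445.48 218.88   8.  ]
foot [371.61 221.9    8.  ]
foot [378.84 300.57   8.  ]
handles [412.1  267.17 125.  ]
handles [410.3 200.  125. ]
scoop [ 345.87 -237.5    36.  ]
scoop [ 374.74 -232.31   36.  ]
scoop [ 385.52 -298.75   36.  ]
scoop [ 355.38 -302.4    36.  ]
handle [ 385.08 -362.16   36.  ]
case [571.43  83.02   0.  ] [560.51  67.27  80.  ]
case [ 607.63 -173.22    0.  ] [ 594.15 -170.87   80.  ]
case [ 252.29 -226.73    0.  ] [ 263.91 -220.6    80.  ]
case scene [ 635.55 -235.61    0.  ] [ 594.3  -138.32]
case scene [ 255.24 -309.61    0.  ] [ 242.47 -206.78]
case scene [216.47 -46.48   0.  ] [206.59  36.65]
case scene [589.14  11.46   0.  ] [551.37  90.25]
case scene [217.1    3.21   0.  ] [207.17  82.62]
case scene [560.51  69.96   0.  ] [524.88 144.38]
```

```bash
cat >> h.py <<'E'
def lever(s): return np.vstack([box(-11,11,min(s*5,s*9),max(s*5,s*9),79,80),box(-11,11,min(s*17,s*21),max(s*17,s*21),110,111),box(-11,11,min(s*22,s*27),max(s*22,s*27),124,125)])
STAND=[box(-37.5,37.5,-40,40,0,8),lever(1),lever(-1)]
E
python3 - <<'E'
from h import *
I=dict(np.load("f0.npz"))
for P,nm in((STAND,"stand"),):
  for cs in(["top"],["scene"],["top","scene"]):
    p,s=fit({n:I[n] for n in cs},orange,P,[411,260,-.03]);print(nm,cs,p,s)
# overlay
out=[]
def draw(n,p,parts,roi,k):
    im=I[n][roi[1]:roi[3],roi[0]:roi[2],::-1];im=cv2.resize(im,None,fx=k,fy=k,interpolation=cv2.INTER_CUBIC)
    for P in parts:
        uv=((proj(n,W(p,P))-[roi[0],roi[1]]+.5)*k).astype(np.int32);cv2.polylines(im,[cv2.convexHull(uv)],True,(255,255,255),1)
    return im
H=[550.62,-322.04,-.15]; R=[654.1,-99.5,-.11]
a=draw("top",p,STAND,(160,220,220,280),5); b=draw("scene",p,STAND,(290,260,350,320),5)
c=draw("top",H,HOUS,(345,160,425,235),4);d=draw("scene",H,HOUS,(310,140,390,215),4)
e=draw("top",R,PINS([60,20,-60]),(275,145,345,185),4)
f=np.zeros((300,640,3),np.uint8);
cv2.imwrite("pics/ov.png",np.vstack([np.hstack([a,b,np.zeros((300,40,3),np.uint8)]),np.hstack([c,d])]))
E
```

```text
stand ['top'] [412.73 264.03  -0.11] 0.7952142749380097
stand ['scene'] [412.23 264.29  -0.13] 0.7055155603171542
stand ['top', 'scene'] [412.72 264.11  -0.11] 0.750237902132767
```

View pics/ov.png

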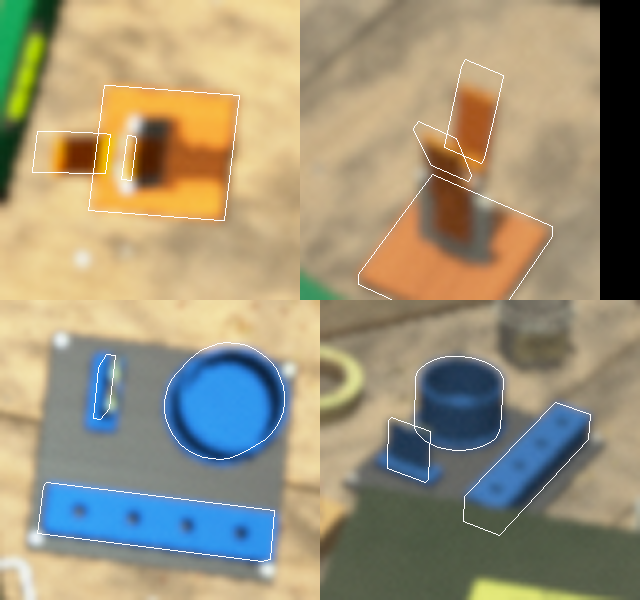

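```bash
python3 - <<'E'
from h import *
p=[412.7,264.1,-.11]
for z in (60,75,100,110,125):
    print(z,"scene+y",unproj("scene",(317.6,287),z)[:2],"scene-y",unproj("scene",(325.6,277.6),z)[:2],"top+y",unproj("top",(171,251),z)[:2])
P=W(p,np.array([[-22,0,60],[22,0,60],[0,0,60],[0,0,75.]]))
print("scene",(proj("scene",P)-[290,260]+.5)*5+[300,0]);print("top",(proj("top",P)-[160,220]+.5)*5)
E
python3 - <<'E'
import cv2,numpy as np
I=np.load("f0.npz")
a=cv2.resize(I["top"][232:270,165:215,::-1],None,fx=8,fy=8,interpolation=cv2.INTER_CUBIC)
b=cv2.resize(I["scene"][268:318,298:348,::-1],None,fx=8,fy=8,interpolation=cv2.INTER_CUBIC)
o=np.zeros((400,800,3),np.uint8);o[:304,:400]=a;o[:,400:]=b
cv2.imwrite("pics/cl.png",o)
E
```

```text
60 scene+y [434.36 236.64] scene-y [427.79 196.8 ] top+y [411.75 305.6 ]
75 scene+y [429.16 248.95] scene-y [422.68 209.69] top+y [411.82 299.37]
100 scene+y [420.49 269.45] scene-y [414.17 231.19] top+y [411.94 288.98]
110 scene+y [417.02 277.66] scene-y [410.77 239.79] top+y [411.99 284.83]
125 scene+y [411.82 289.96] scene-y [405.67 252.68] top+y [412.06 278.6 ]
scene [[494.38 202.71]
 [421.33 170.32]
 [457.62 186.41]
 [457.95 167.32]]
top [[124.5  192.48]
 [134.37 115.5 ]
 [129.45 153.89]
 [119.51 154.26]]
```

View pics/cl.png

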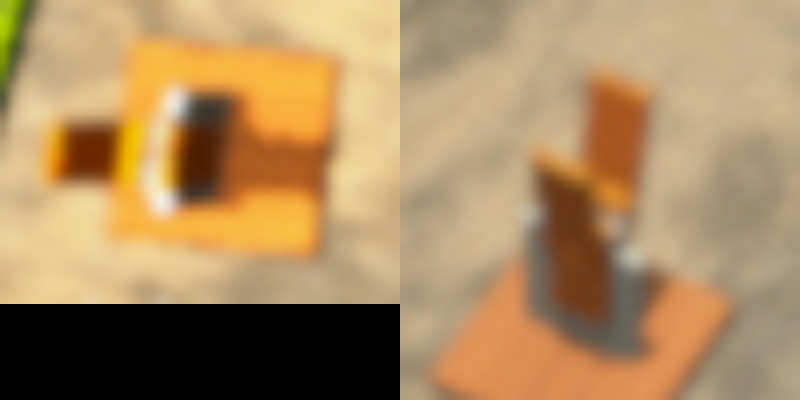

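The clamp is clear in both views: plate top centre about (412.7, 264), yaw −0.11, handle tops near z 118–125. Now moving.

```bash
cat >> h.py <<'E'
def D(yaw,lean=0,axis_yaw=None): # tool down with yaw
    return Ro.from_euler("xyz",[np.pi,0,yaw])
def plan(targets,start=None):
    """targets: (pos, Rotation). prints row numbers from present pose"""
    s=r.sense();p0,R0=(s["eef_pos"],Ro.from_euler("xyz",s["tcp_rot"])) if start is None else start
    for p,R in targets:
        sh=R0.inv().apply(np.array(p)-p0)/250; tv=(R0.inv()*R).as_rotvec()/np.pi
        print([float(x) for x in np.round(np.r_[tv,sh],3)], "dist",round(np.linalg.norm(np.array(p)-p0)), "!!" if abs(sh).max()>1 else "")
def st():
    s=r.sense();print(round(s["clock"],2),s["eef_pos"],s["tcp_rot"],"F",s["contact_force"],"open",round(s["opening"]*85,1),"g",round(s["grasp_force"],1),"q",s["qpos"])
E
python3 - <<'E'
from h import *
s0=(np.array([201.2,-591.7,231.3]),D(.33))
a=(np.array([300,-330,235.]),D(.33));b=(np.array([390,-110,235]),D(.2)) ;c=(np.array([412.7,110,220]),D(-.11));d=(np.array([412.7,264,180]),D(-.11));e=(np.array([412.7,264,90]),D(-.11))
plan([a],s0);plan([b],a);plan([c],b);plan([d,e],c)
E
```

```text
[0.0, 0.0, 0.0, 0.713, -0.862, -0.015] dist 280 
[-0.0, -0.0, 0.041, 0.626, -0.716, -0.0] dist 238 
[-0.0, -0.0, 0.099, 0.264, -0.844, 0.06] dist 222 
[0.0, 0.0, 0.0, -0.068, -0.612, 0.16] dist 159 
[0.0, 0.0, 0.0, -0.068, -0.612, 0.52] dist 202
```

Request:
{"op": "carry_out", "data": {
  "series": [
    [0,0,0,0.713,-0.862,-0.015,-1],
    [0,0,0,0.713,-0.862,-0.015,-1],
    [0,0,0,0.713,-0.862,-0.015,-1],
    [0,0,0,0.713,-0.862,-0.015,-1],
    [0,0,0,0.713,-0.862,-0.015,-1],
    [0,0,0,0.713,-0.862,-0.015,-1]
  ]
}}

```text
clock: 1.85
eef_pos: [301.1, -328.8, 235.4]
tcp_rot: [3.141, -0.0, 0.331]
contact_force: [-0.5, -1.0, 0.3]
opening: 1.003
grasp_force: 0.0
```

Request:
{"op": "carry_out", "data": {
  "series": [
    [0,0,0.041,0.626,-0.716,0,-1],
    [0,0,0.041,0.626,-0.716,0,-1],
    [0,0,0.041,0.626,-0.716,0,-1],
    [0,0,0.041,0.626,-0.716,0,-1],
    [0,0,0.041,0.626,-0.716,0,-1]
  ]
}}

```text
clock: 2.48
eef_pos: [392.5, -108.8, 235.2]
tcp_rot: [3.142, -0.001, 0.203]
contact_force: [-1.2, -0.8, -0.1]
opening: 1.0
grasp_force: 0.0
```

Request:
{"op": "carry_out", "data": {
  "series": [
    [0,0,0.099,0.264,-0.844,0.06,-1],
    [0,0,0.099,0.264,-0.844,0.06,-1],
    [0,0,0.099,0.264,-0.844,0.06,-1],
    [0,0,0.099,0.264,-0.844,0.06,-1],
    [0,0,0.099,0.264,-0.844,0.06,-1]
  ]
}}

```text
clock: 3.1
eef_pos: [415.0, 111.0, 219.9]
tcp_rot: [-3.141, -0.0, -0.109]
contact_force: [-0.5, -1.0, -0.0]
opening: 1.002
grasp_force: 0.0
```

```bash
python3 - <<'E'
from h import *
st();plan([((412.7,264,180),D(-.11)),((412.7,264,90),D(-.11))])
E
```

```text
3.1 [415.04 111.05 219.89] [-3.14 -0.   -0.11] F [-0.46 -0.96 -0.02] open 85.1 g 0.0 q [0.26 0.06 2.04 0.   1.04 1.94]
[-0.0, -0.0, 0.0, -0.076, -0.607, 0.16] dist 158 
[-0.0, -0.0, 0.0, -0.076, -0.607, 0.52] dist 201
```

Request:
{"op": "carry_out", "data": {
  "series": [
    [0,0,0,-0.076,-0.607,0.16,-1],
    [0,0,0,-0.076,-0.607,0.16,-1],
    [0,0,0,-0.076,-0.607,0.16,-1],
    [0,0,0,-0.076,-0.607,0.52,-1],
    [0,0,0,-0.076,-0.607,0.52,-1],
    [0,0,0,-0.076,-0.607,0.52,-1],
    [0,0,0,-0.076,-0.607,0.52,-1]
  ]
}}

```text
clock: 3.98
eef_pos: [413.7, 261.7, 91.1]
tcp_rot: [-3.141, -0.001, -0.113]
contact_force: [0.1, -0.3, -0.3]
opening: 1.003
grasp_force: 0.0
```

Request:
{"op": "carry_out", "data": {
  "force": 45,
  "series": [
    [0,0,0,0,0,0,0],
    [0,0,0,0,0,0,0.2],
    [0,0,0,0,0,0,0.5],
    [0,0,0,0,0,0,0.5],
    [0,0,0,0,0,0,0.5],
    [0,0,0,0,0,0,0.5],
    [0,0,0,0,0,0,0.5]
  ]
}}

```text
clock: 4.85
eef_pos: [412.4, 262.6, 90.1]
tcp_rot: [-3.141, -0.0, -0.112]
contact_force: [0.2, 2.9, 0.0]
opening: 0.312
grasp_force: 49.9
```

```bash
python3 - <<'E'
from h import *
st();
E
```

```text
4.85 [412.4  262.62  90.13] [-3.14 -0.   -0.11] F [0.24 2.94 0.02] open 26.5 g 49.9 q [0.56 0.34 2.04 0.   0.76 2.25]
```

```bash
python3 - <<'E'
from h import *
I=dict(np.load("f0.npz"));H=[550.6,-322,-.15]
for nm,parts,cs in(("top block+well",HOUS[:2],["top"]),("top block",HOUS[:1],["top"]),("scene well+tab",HOUS[1:],["scene"])):
    print(nm,*fit({n:I[n] for n in cs},blue,parts,H,pad=5,step=(3,3,.03)))
# plate corners: grey plate, screws ~ (from overlay)
p=(550.6,-322,-.15)
print("tab",W(p,np.array([[45,50,60.]])))
plan([((412.4,262.6,180),D(-.11)),((452,90,180),D(-.12))])
t=W(p,np.array([[45,50,60.]]))[0]
a=(np.array([452,90,180.]),D(-.12));b=(np.array([530,-100,180.]),D(-.14));c=(np.array([t[0],t[1],180]),D(-.15))
plan([b],a);plan([c],b)
E
```

```text
top block+well [ 549.66 -323.26   -0.17] 0.9049861497835023
top block [ 550.65 -324.29   -0.16] 0.9628835031325981
scene well+tab [ 545.53 -317.34   -0.12] 0.5944374629207537
tab [[ 602.57 -279.29   60.  ]]
[-0.0, -0.0, -0.001, 0.0, -0.0, -0.359] dist 90 
[-0.0, -0.0, 0.003, 0.235, 0.668, -0.36] dist 199 
[0.0, -0.0, 0.006, 0.401, 0.717, 0.0] dist 205 
[-0.0, -0.0, 0.003, 0.387, 0.67, 0.0] dist 193
```

Request:
{"op": "carry_out", "data": {
  "series": [
    [0,0,0,0,0,-0.36,0.5],
    [0,0,0,0,0,-0.36,0.5],
    [0,0,0.003,0.235,0.668,-0.36,0.5],
    [0,0,0.003,0.235,0.668,-0.36,0.5],
    [0,0,0.003,0.235,0.668,-0.36,0.5],
    [0,0,0.003,0.235,0.668,-0.36,0.5],
    [0,0,0.003,0.235,0.668,-0.36,0.5]
  ]
}}

```text
clock: 5.72
eef_pos: [451.5, 89.7, 179.8]
tcp_rot: [3.141, 0.001, -0.123]
contact_force: [-0.8, 0.3, -0.7]
opening: 0.312
grasp_force: 49.2
```

Request:
{"op": "carry_out", "data": {
  "series": [
    [0,0,0.006,0.401,0.717,0,0.5],
    [0,0,0.006,0.401,0.717,0,0.5],
    [0,0,0.006,0.401,0.717,0,0.5],
    [0,0,0.006,0.401,0.717,0,0.5],
    [0,0,0.006,0.401,0.717,0,0.5]
  ]
}}

```text
clock: 6.35
eef_pos: [529.7, -99.7, 179.6]
tcp_rot: [-3.141, 0.001, -0.141]
contact_force: [-0.6, 0.2, -1.0]
opening: 0.31
grasp_force: 49.2
```

Request:
{"op": "carry_out", "data": {
  "series": [
    [0,0,0.006,0.387,0.67,0,0.5],
    [0,0,0.006,0.387,0.67,0,0.5],
    [0,0,0.006,0.387,0.67,0,0.5],
    [0,0,0.006,0.387,0.67,0,0.5],
    [0,0,0.006,0.387,0.67,0,0.5],
    [0,0,0.006,0.387,0.67,0,0.5]
  ]
}}

```text
clock: 7.1
eef_pos: [601.7, -277.2, 179.9]
tcp_rot: [-3.141, 0.001, -0.157]
contact_force: [0.2, 0.5, -1.3]
opening: 0.312
grasp_force: 49.2
```

```bash
python3 - <<'E'
from h import *
st()
I={n:r.grab_frame(n) for n in CAL}
s=r.sense()["eef_pos"]
a=cv2.resize(I["top"][150:240,340:430,::-1],None,fx=4.4,fy=4.4,interpolation=cv2.INTER_CUBIC)
b=cv2.resize(I["scene"][110:210,300:400,::-1],None,fx=4,fy=4,interpolation=cv2.INTER_CUBIC)
cv2.imwrite("pics/tab.png",np.hstack([cv2.resize(a,(396,400)),b]))
plan([((602.7,-280.5,125),D(-.16)),((602.7,-280.5,90),D(-.16))])
E
```

```text
7.1 [ 601.68 -277.16  179.9 ] [-3.14  0.   -0.16] F [ 0.2   0.48 -1.27] open 26.5 g 49.2 q [-0.43  0.46  1.59  0.    1.09  1.29]
[-0.0, 0.0, 0.001, 0.005, 0.01, 0.221] dist 55 
[-0.0, 0.0, 0.001, 0.005, 0.01, 0.361] dist 90
```

View pics/tab.png

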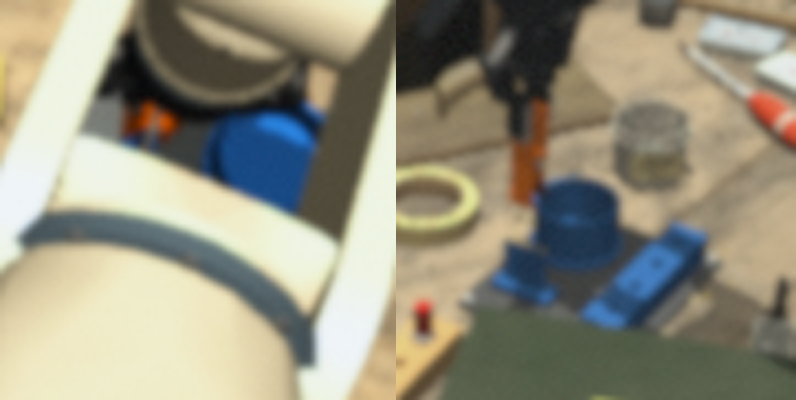

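Clamp is held open above the housing, roughly over the tab. Lowering it.

Request:
{"op": "carry_out", "data": {
  "series": [
    [0,0,0.001,0.005,0.012,0.1,0.5],
    [0,0,0.001,0.005,0.012,0.2,0.5],
    [0,0,0.001,0.005,0.012,0.24,0.5],
    [0,0,0.001,0.005,0.012,0.27,0.5],
    [0,0,0.001,0.005,0.012,0.3,0.5],
    [0,0,0.001,0.005,0.012,0.32,0.5]
  ]
}}

```text
clock: 7.95
eef_pos: [603.1, -282.8, 100.1]
tcp_rot: [3.141, -0.001, -0.162]
contact_force: [0.8, 0.3, -0.6]
opening: 0.311
grasp_force: 49.2
```

Request:
{"op": "carry_out", "data": {
  "series": [
    [0,0,0,0,0,0.02,0.5],
    [0,0,0,0,0,0.036,0.5],
    [0,0,0,0,0,0.036,0.5]
  ]
}}

```text
clock: 8.32
eef_pos: [602.6, -282.8, 90.7]
tcp_rot: [-3.141, 0.0, -0.162]
contact_force: [-0.7, -0.4, -0.2]
opening: 0.31
grasp_force: 49.2
```

```bash
python3 - <<'E'
from h import *
st()
I={n:r.grab_frame(n) for n in CAL}
a=cv2.resize(I["scene"][130:200,300:370,::-1],None,fx=6,fy=6,interpolation=cv2.INTER_CUBIC)
cv2.imwrite("pics/tab2.png",a)
E
```

```text
8.32 [ 602.65 -282.76   90.72] [-3.14  0.   -0.16] F [-0.69 -0.42 -0.15] open 26.4 g 49.2 q [-0.44  0.56  1.64 -0.    0.93  1.29]
```

View pics/tab2.png

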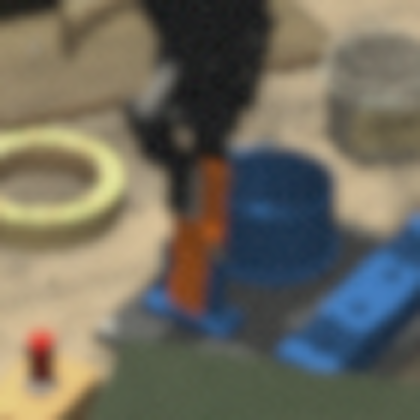

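Request:
{"op": "carry_out", "data": {
  "series": [
    [0,0,0,0,-0.005,0,0.5],
    [0,0,0,0,-0.005,0,0.2],
    [0,0,0,0,-0.005,0,0.0],
    [0,0,0,0,-0.005,0,-1],
    [0,0,0,0,-0.005,0,-1],
    [0,0,0,0,-0.005,0,-1],
    [0,0,0,0,-0.005,0,-1]
  ]
}}

```text
clock: 9.3
eef_pos: [603.1, -281.5, 91.1]
tcp_rot: [-3.142, -0.0, -0.162]
contact_force: [0.3, -0.7, 0.5]
opening: 1.005
grasp_force: 0.0
```

Request:
{"op": "carry_out", "data": {
  "series": [
    [0,0,0,0,0,-0.2,-1],
    [0,0,0,0,0,-0.4,-1],
    [0,0,0,0,0,-0.5,-1],
    [0,0,0,0,0,-0.5,-1]
  ]
}}

```text
clock: 9.8
eef_pos: [604.3, -282.1, 218.5]
tcp_rot: [3.14, -0.004, -0.162]
contact_force: [0.8, 0.4, 0.9]
opening: 0.998
grasp_force: 0.0
```

```bash
python3 - <<'E'
from h import *
st()
R=[654.1,-99.5,-.11]
pp=W(R,np.array([[0,-60,0],[0,20,0],[0,60,0.]]));print(pp)
x,y=pp[0,:2]
plan([((x,y,160),D(-.11)),((x,y,80),D(-.11))])
E
```

```text
9.8 [ 604.28 -282.1   218.54] [ 3.14 -0.   -0.16] F [0.79 0.37 0.87] open 84.9 g 0.0 q [-0.44  0.43  1.55  0.    1.16  1.29]
[[ 647.51 -159.14    0.  ]
 [ 656.3   -79.62    0.  ]
 [ 660.69  -39.86    0.  ]]
[0.0, -0.001, -0.017, 0.09, -0.514, 0.234] dist 143 
[0.0, -0.001, -0.017, 0.089, -0.514, 0.554] dist 190
```

```bash
python3 - <<'E'
from h import *
I=dict(np.load("f0.npz"))
R=[654.1,-99.5,-.11]
def tri(obs):
    A=[];b=[]
    for n,uv in obs.items():
        c=CAL[n];d=np.linalg.inv(c["K"])@[uv[0],uv[1],1];d=c["pose"][:3,:3]@[d[0],-d[1],-d[2]];d/=np.linalg.norm(d)
        M=np.eye(3)-np.outer(d,d);A.append(M);b.append(M@c["pose"][:3,3])
    return np.linalg.solve(sum(A),sum(b))
for y in(-60,20,60):
    P=W(R,np.array([[0,y,64.]]))[0];cen={}
    for n in CAL:
        u,v=proj(n,P)[0];x0,y0=int(u)-7,int(v)-7
        s=red(I[n][y0:y0+15,x0:x0+15].astype(float));yy,xx=np.mgrid[y0:y0+15,x0:x0+15]
        cen[n]=np.array([(s*xx).sum(),(s*yy).sum()])/s.sum()
        # model centroid for comparison
        m=render(n,R,[cyl(0,y,8,34,64)],(x0,y0,x0+15,y0+15));mc=np.array([(m*xx).sum(),(m*yy).sum()])/m.sum()
        print(y,n,"obs",cen[n],"model",mc,"max",s.max())
    print("tri",tri(cen),"model",P)
# rack silhouette from top, wood
print(fit({"top":I["top"]},lambda a:np.clip(a[...,0]-a[...,2]-70,0,60)*(a[...,1]>150),[box(-22,22,-90,90,0,30)],R,pad=6,step=(3,3,.03)))
u,v=proj("top",[654,-99,30])[0].astype(int)
print(I["top"][v-14:v+15:3,u+12])
E
```

```text
-60 scene obs [306.63 187.52] model [306.3  188.46] max 80.0
-60 top obs [330.21 165.99] model [330.1  166.79] max 80.0
tri [ 647.43 -159.9    55.91] model [ 647.51 -159.14   64.  ]
20 scene obs [293.31 200.84] model [293.84 201.24] max 80.0
20 top obs [303.17 164.11] model [303.34 164.67] max 80.0
tri [657.44 -79.41  53.03] model [656.3  -79.62  64.  ]
60 scene obs [289.69 204.17] model [287.29 207.54] max 80.0
60 top obs [289.69 162.91] model [289.97 163.62] max 80.0
tri [655.48 -41.79  68.49] model [660.69 -39.86  64.  ]
(array([ 655.62, -100.19,   -0.1 ]), np.float64(0.8284715010689881))
[[192 169 132]
 [175 154 117]
 [175 151 114]
 [237 226 133]
 [248 242 139]
 [248 240 137]
 [248 239 135]
 [248 237 134]
 [141 119  62]
 [170 147 113]]
```

```bash
python3 - <<'E'
from h import *
a=((np.array([648.5,-159.4,130]),D(1.46)))
plan([a])
I=r.grab_frame("scene");cv2.imwrite("pics/clip.png",cv2.resize(I[130:200,290:370,::-1],None,fx=6,fy=6,interpolation=cv2.INTER_CUBIC))
E
```

```text
[0.001, -0.001, -0.516, 0.094, -0.513, 0.354] dist 158
```

View pics/clip.png

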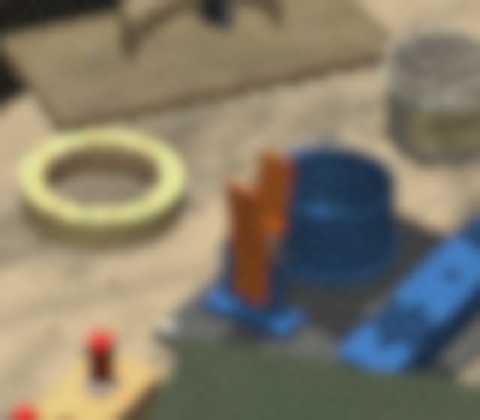

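Clamp is clipped on the tab, upright with the handles splayed. On to the first pin.

Request:
{"op": "carry_out", "data": {
  "series": [
    [0,0,-0.516,0.094,-0.513,0.354,-0.06],
    [0,0,-0.516,0.094,-0.513,0.354,-0.06],
    [0,0,-0.516,0.094,-0.513,0.354,-0.06],
    [0,0,-0.516,0.094,-0.513,0.354,-0.06],
    [0,0,-0.516,0.094,-0.513,0.354,-0.06],
    [0,0,-0.516,0.094,-0.513,0.354,-0.06],
    [0,0,-0.516,0.094,-0.513,0.354,-0.06],
    [0,0,-0.516,0.094,-0.513,0.354,-0.06]
  ]
}}

```text
clock: 10.85
eef_pos: [645.7, -158.4, 125.3]
tcp_rot: [-3.138, -0.0, 1.344]
contact_force: [-0.8, 0.2, 0.5]
opening: 0.532
grasp_force: 0.0
```

```bash
python3 - <<'E'
from h import *
st()
a=((np.array([648.5,-159.4,38]),D(1.46)))
plan([a])
E
```

```text
10.85 [ 645.68 -158.44  125.31] [-3.14 -0.    1.34] F [-0.76  0.24  0.53] open 45.2 g 0.0 q [-0.24  0.52  1.62  0.    1.   -0.02]
[-0.001, -0.0, -0.037, -0.001, 0.013, 0.349] dist 87
```

Request:
{"op": "carry_out", "data": {
  "series": [
    [0,0,-0.037,-0.001,0.013,0.05,-0.06],
    [0,0,-0.037,-0.001,0.013,0.2,-0.06],
    [0,0,-0.037,-0.001,0.013,0.3,-0.06],
    [0,0,-0.037,-0.001,0.013,0.349,-0.06],
    [0,0,-0.037,-0.001,0.013,0.349,-0.06],
    [0,0,-0.037,-0.001,0.013,0.349,-0.06]
  ]
}}

```text
clock: 11.6
eef_pos: [650.6, -159.9, 41.0]
tcp_rot: [3.141, 0.0, 1.454]
contact_force: [-0.6, -0.2, 1.3]
opening: 0.529
grasp_force: 0.0
```

Request:
{"op": "carry_out", "data": {
  "force": 40,
  "series": [
    [0,0,0,0,0,0,1],
    [0,0,0,0,0,0,1],
    [0,0,0,0,0,0,1],
    [0,0,0,0,0,0,1],
    [0,0,0,0,0,0,1]
  ]
}}

```text
clock: 12.22
eef_pos: [649.1, -159.7, 41.3]
tcp_rot: [-3.14, -0.0, 1.454]
contact_force: [-5.3, -0.0, 7.3]
opening: 0.171
grasp_force: 38.8
```

```bash
python3 - <<'E'
from h import *
st()
E
```

```text
12.22 [ 649.12 -159.72   41.28] [-3.14 -0.    1.45] F [-5.25 -0.    7.33] open 14.6 g 38.8 q [-0.24  0.63  1.66 -0.    0.86 -0.13]
```

```bash
cat >> h.py <<'E'
Hs=[550.4,-323.3,-.16]
def holes(H=Hs): return W(H,np.array([[-50,y,36.] for y in(-60,-20,20,60)]))
E
python3 - <<'E'
from h import *
print(holes())
x,y=holes()[2][:2]
plan([((649.1,-159.7,150),D(1.454)),((x,y,150),D(1.41)),((x,y,85),D(1.41))])
E
```

```text
[[ 491.48 -374.57   36.  ]
 [ 497.85 -335.08   36.  ]
 [ 504.22 -295.59   36.  ]
 [ 510.6  -256.1    36.  ]]
[-0.001, -0.0, -0.0, 0.0, -0.001, -0.435] dist 109 
[-0.001, 0.0, 0.014, -0.607, -0.513, -0.434] dist 226 
[-0.001, 0.0, 0.014, -0.607, -0.513, -0.174] dist 203
```

Request:
{"op": "carry_out", "data": {
  "series": [
    [0,0,0,0,0,-0.2,1],
    [0,0,0,0,0,-0.435,1],
    [0,0,0.014,-0.3,-0.25,-0.435,1],
    [0,0,0.014,-0.607,-0.513,-0.435,1],
    [0,0,0.014,-0.607,-0.513,-0.435,1],
    [0,0,0.014,-0.607,-0.513,-0.435,1],
    [0,0,0.014,-0.607,-0.513,-0.3,1],
    [0,0,0.014,-0.607,-0.513,-0.22,1]
  ]
}}

```text
clock: 13.22
eef_pos: [505.1, -295.4, 94.8]
tcp_rot: [3.141, -0.0, 1.409]
contact_force: [-0.2, 1.0, -0.7]
opening: 0.171
grasp_force: 39.5
```

Request:
{"op": "carry_out", "data": {
  "series": [
    [0,0,0,0,0,0,1],
    [0,0,0,0,0,0,1]
  ]
}}

```text
clock: 13.48
eef_pos: [505.9, -295.6, 96.2]
tcp_rot: [3.14, 0.0, 1.41]
contact_force: [0.4, -0.3, 0.5]
opening: 0.171
grasp_force: 39.5
```

```bash
python3 - <<'E'
from h import *
st()
I={n:r.grab_frame(n) for n in CAL}
a=cv2.resize(I["top"][170:235,340:420,::-1],(480,390),interpolation=cv2.INTER_CUBIC)
b=cv2.resize(I["scene"][140:200,340:400,::-1],(300,300),interpolation=cv2.INTER_CUBIC)
o=np.zeros((390,780,3),np.uint8);o[:,:480]=a;o[:300,480:]=b;cv2.imwrite("pics/hole.png",o)
x,y=holes()[2][:2]
plan([((x,y,78),D(1.41))])
E
```

```text
13.47 [ 505.9  -295.57   96.19] [3.14 0.   1.41] F [ 0.36 -0.34  0.5 ] open 14.5 g 39.5 q [-0.53  0.45  1.83  0.    0.86 -0.37]
[0.001, 0.0, 0.0, -0.001, -0.007, 0.074] dist 19
```

View pics/hole.png

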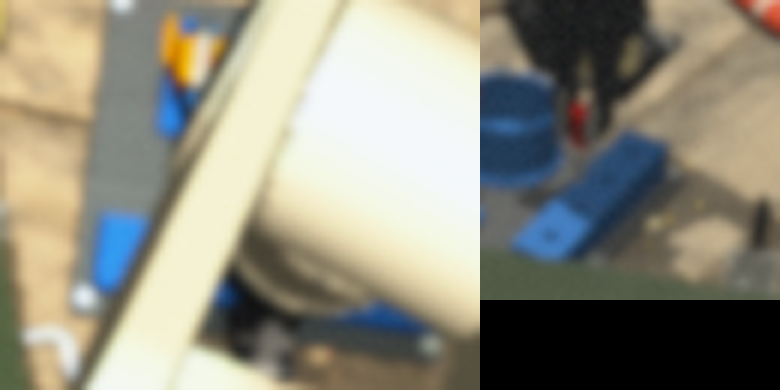

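Request:
{"op": "carry_out", "data": {
  "series": [
    [0,0,0,0,-0.007,0.06,1],
    [0,0,0,0,-0.007,0.085,1],
    [0,0,0,0,-0.007,0.095,1],
    [0,0,0,0,-0.007,0.105,1],
    [0,0,0,0,-0.007,0.105,1]
  ]
}}

```text
clock: 14.2
eef_pos: [503.6, -295.5, 69.0]
tcp_rot: [3.141, 0.0, 1.41]
contact_force: [1.6, -0.8, -1.7]
opening: 0.166
grasp_force: 39.4
```

```bash
python3 - <<'E'
from h import *
st();print(r.sense()["wrist_torque"])
E
```

```text
14.2 [ 503.57 -295.51   68.99] [3.14 0.   1.41] F [ 1.57 -0.81 -1.67] open 14.1 g 39.4 q [-0.53  0.49  1.84 -0.    0.81 -0.37]
[-0.28 -0.36  0.03]
```

Request:
{"op": "carry_out", "data": {
  "series": [
    [0,0,0,0,0.002,0.02,1],
    [0,0,0,0,0.002,0.04,1],
    [0,0,0,0,0.002,0.06,1],
    [0,0,0,0,0.002,0.08,1],
    [0,0,0,0,0.002,0.088,1],
    [0,0,0,0,0.002,0.088,1]
  ]
}}

```text
clock: 14.95
eef_pos: [503.8, -295.6, 47.4]
tcp_rot: [3.141, 0.0, 1.41]
contact_force: [-1.2, -3.0, 5.8]
opening: 0.165
grasp_force: 40.3
```

```bash
python3 - <<'E'
from h import *
st();print(r.sense()["wrist_torque"])
E
```

```text
14.95 [ 503.85 -295.62   47.4 ] [3.14 0.   1.41] F [-1.22 -3.    5.83] open 14.0 g 40.3 q [-0.53  0.52  1.85 -0.    0.77 -0.37]
[-0.49  0.11 -0.  ]
```

Request:
{"op": "carry_out", "data": {
  "series": [
    [0,0,0,0,0,0.006,1],
    [0,0,0,0,0,0.008,1],
    [0,0,0,0,0,0.008,1]
  ]
}}

```text
clock: 15.32
eef_pos: [503.9, -295.8, 47.2]
tcp_rot: [3.141, 0.001, 1.41]
contact_force: [-7.1, 0.1, 26.0]
opening: 0.168
grasp_force: 42.3
```

Request:
{"op": "carry_out", "data": {
  "series": [
    [0,0,0,0,0,-0.006,0.5],
    [0,0,0,0,0,-0.006,-0.06],
    [0,0,0,0,0,-0.006,-0.06],
    [0,0,0,0,0,-0.2,-0.06],
    [0,0,0,0,0,-0.4,-0.06],
    [0,0,0,0,0,-0.4,-0.06],
    [0,0,0,0,0,-0.4,-0.06]
  ]
}}

```text
clock: 16.2
eef_pos: [503.4, -295.0, 144.5]
tcp_rot: [-3.141, -0.0, 1.41]
contact_force: [-0.5, 0.6, -0.3]
opening: 0.533
grasp_force: 0.0
```

```bash
python3 - <<'E'
from h import *
st()
p=np.array([658.0,-79.9]);print(p)
plan([((*p,150),D(1.454)),((*p,80),D(1.454)),((*p,41),D(1.454))])
E
```

```text
16.2 [ 503.37 -295.03  144.48] [-3.14 -0.    1.41] F [-0.48  0.58 -0.26] open 45.3 g 0.0 q [-0.53  0.39  1.8   0.    0.96 -0.37]
[658.  -79.9]
[-0.0, -0.0, -0.014, 0.948, 0.473, -0.022] dist 265 
[-0.0, -0.0, -0.014, 0.948, 0.473, 0.258] dist 273 
[-0.0, -0.0, -0.014, 0.948, 0.473, 0.414] dist 284
```

Request:
{"op": "carry_out", "data": {
  "series": [
    [0,0,-0.014,0.948,0.473,-0.022,-0.06],
    [0,0,-0.014,0.948,0.473,-0.022,-0.06],
    [0,0,-0.014,0.948,0.473,-0.022,-0.06],
    [0,0,-0.014,0.948,0.473,-0.022,-0.06],
    [0,0,-0.014,0.948,0.473,-0.022,-0.06],
    [0,0,-0.014,0.948,0.473,0.2,-0.06],
    [0,0,-0.014,0.948,0.473,0.25,-0.06],
    [0,0,-0.014,0.948,0.473,0.25,-0.06]
  ]
}}

```text
clock: 17.2
eef_pos: [657.0, -80.9, 81.2]
tcp_rot: [-3.138, 0.0, 1.453]
contact_force: [0.1, -0.8, 0.9]
opening: 0.528
grasp_force: 0.0
```

```bash
python3 - <<'E'
from h import *
st()
plan([((658,-79.9,41),D(1.454))])
E
```

```text
17.2 [657.   -80.91  81.2 ] [-3.14  0.    1.45] F [ 0.11 -0.82  0.91] open 44.9 g 0.0 q [-0.12  0.57  1.66 -0.    0.92 -0.01]
[-0.001, 0.0, -0.0, 0.004, 0.004, 0.161] dist 40
```

Request:
{"op": "carry_out", "data": {
  "series": [
    [0,0,0,0.004,0.004,0.08,-0.06],
    [0,0,0,0.004,0.004,0.14,-0.06],
    [0,0,0,0.004,0.004,0.161,-0.06],
    [0,0,0,0.004,0.004,0.161,-0.06],
    [0,0,0,0.004,0.004,0.161,1],
    [0,0,0,0.004,0.004,0.161,1],
    [0,0,0,0.004,0.004,0.161,1],
    [0,0,0,0.004,0.004,0.161,1]
  ]
}}

```text
clock: 18.2
eef_pos: [658.2, -79.3, 42.9]
tcp_rot: [-3.139, 0.0, 1.454]
contact_force: [-6.7, 1.3, 7.6]
opening: 0.172
grasp_force: 38.7
```

```bash
python3 - <<'E'
from h import *
st()
s=r.sense()["eef_pos"]
plan([((*s[:2],150),D(1.454)),((570,-220,150),D(1.43))])
plan([((498.2,-335.3,150),D(1.41)),((498.2,-335.3,95),D(1.41))],(np.array([570,-220,150.]),D(1.43)))
E
```

```text
18.2 [658.17 -79.29  42.93] [-3.14  0.    1.45] F [-6.71  1.28  7.56] open 14.7 g 38.7 q [-0.12  0.62  1.67 -0.    0.85 -0.01]
[-0.001, 0.0, -0.0, -0.0, -0.001, -0.428] dist 107 
[-0.001, 0.0, 0.008, -0.6, -0.286, -0.428] dist 198 
[0.0, -0.0, 0.006, -0.497, -0.22, -0.0] dist 136 
[0.0, -0.0, 0.006, -0.497, -0.22, 0.22] dist 147
```

Request:
{"op": "carry_out", "data": {
  "series": [
    [0,0,0,0,0,-0.2,1],
    [0,0,0,0,0,-0.428,1],
    [0,0,0.008,-0.3,-0.143,-0.428,1],
    [0,0,0.008,-0.6,-0.286,-0.428,1],
    [0,0,0.008,-0.6,-0.286,-0.428,1],
    [0,0,0.008,-0.6,-0.286,-0.428,1]
  ]
}}

```text
clock: 18.95
eef_pos: [569.7, -222.4, 149.9]
tcp_rot: [3.141, 0.001, 1.426]
contact_force: [0.6, 0.6, 0.4]
opening: 0.164
grasp_force: 39.4
```

Request:
{"op": "carry_out", "data": {
  "series": [
    [0,0,0.006,-0.497,-0.22,0,1],
    [0,0,0.006,-0.497,-0.22,0,1],
    [0,0,0.006,-0.497,-0.22,0,1],
    [0,0,0.006,-0.497,-0.22,0.22,1],
    [0,0,0.006,-0.497,-0.22,0.22,1],
    [0,0,0.006,-0.497,-0.22,0.22,1]
  ]
}}

```text
clock: 19.7
eef_pos: [500.2, -334.8, 95.4]
tcp_rot: [3.141, 0.0, 1.411]
contact_force: [0.5, 0.1, -0.8]
opening: 0.165
grasp_force: 39.4
```

```bash
python3 - <<'E'
from h import *
st()
plan([((497.7,-335.2,72),D(1.41))])
E
```

```text
19.7 [ 500.17 -334.76   95.36] [3.14 0.   1.41] F [ 0.49  0.08 -0.83] open 14.0 g 39.4 q [-0.59  0.47  1.79  0.    0.88 -0.43]
[0.0, 0.0, 0.0, -0.003, -0.01, 0.093] dist 23
```

Request:
{"op": "carry_out", "data": {
  "series": [
    [0,0,0,-0.003,-0.011,0.04,1],
    [0,0,0,-0.003,-0.011,0.07,1],
    [0,0,0,-0.003,-0.011,0.085,1],
    [0,0,0,-0.003,-0.011,0.095,1],
    [0,0,0,-0.003,-0.011,0.095,1],
    [0,0,0,-0.003,-0.011,0.095,1]
  ]
}}

```text
clock: 20.45
eef_pos: [496.6, -335.8, 70.6]
tcp_rot: [3.141, 0.0, 1.41]
contact_force: [3.6, -0.7, -1.9]
opening: 0.172
grasp_force: 39.2
```

```bash
python3 - <<'E'
from h import *
st();print(r.sense()["wrist_torque"])
E
```

```text
20.45 [ 496.65 -335.78   70.63] [3.14 0.   1.41] F [ 3.61 -0.7  -1.85] open 14.6 g 39.2 q [-0.6   0.51  1.81  0.    0.83 -0.44]
[-0.06 -0.7   0.02]
```

In the hole (tip about 4 mm below the mouth, sideways force only). Adjusting +x a little and pressing home.

Request:
{"op": "carry_out", "data": {
  "series": [
    [0,0,0,0.002,0.004,0.02,1],
    [0,0,0,0.002,0.004,0.04,1],
    [0,0,0,0.002,0.004,0.06,1],
    [0,0,0,0.002,0.004,0.08,1],
    [0,0,0,0.002,0.004,0.088,1],
    [0,0,0,0.002,0.004,0.094,1],
    [0,0,0,0.002,0.004,0.094,1]
  ]
}}

```text
clock: 21.32
eef_pos: [497.2, -335.4, 48.8]
tcp_rot: [-3.142, 0.0, 1.41]
contact_force: [-5.3, 2.6, 21.2]
opening: 0.168
grasp_force: 41.8
```

```bash
python3 - <<'E'
from h import *
st();print(r.sense()["wrist_torque"])
E
```

```text
21.32 [ 497.21 -335.39   48.82] [-3.14  0.    1.41] F [-5.33  2.57 21.18] open 14.3 g 41.8 q [-0.6   0.54  1.82 -0.    0.79 -0.43]
[0.64 0.89 0.02]
```

Request:
{"op": "carry_out", "data": {
  "series": [
    [0,0,0,0,0,-0.006,0.5],
    [0,0,0,0,0,-0.006,-0.06],
    [0,0,0,0,0,-0.006,-0.06],
    [0,0,0,0,0,-0.2,-0.06],
    [0,0,0,0,0,-0.42,-0.06],
    [0,0,0,0,0,-0.42,-0.06],
    [0,0,0,0,0,-0.42,-0.06]
  ]
}}

```text
clock: 22.2
eef_pos: [496.9, -335.1, 151.6]
tcp_rot: [-3.141, -0.0, 1.41]
contact_force: [-0.2, -0.5, -1.2]
opening: 0.533
grasp_force: 0.0
```

```bash
python3 - <<'E'
from h import *
st()
a=(np.array([570,-200,155.]),D(1.43));p=[662.4,-39.7]
plan([a]);plan([((*p,155),D(1.454)),((*p,85),D(1.454))],a)
E
```

```text
22.2 [ 496.91 -335.06  151.56] [-3.14 -0.    1.41] F [-0.15 -0.48 -1.22] open 45.3 g 0.0 q [-0.6   0.4   1.76  0.    0.98 -0.43]
[-0.0, -0.0, -0.006, 0.58, 0.202, -0.014] dist 154 
[-0.0, 0.0, -0.008, 0.687, 0.276, 0.0] dist 185 
[-0.0, 0.0, -0.008, 0.687, 0.276, 0.28] dist 198
```

Request:
{"op": "carry_out", "data": {
  "series": [
    [0,0,-0.006,0.58,0.202,-0.014,-0.06],
    [0,0,-0.006,0.58,0.202,-0.014,-0.06],
    [0,0,-0.006,0.58,0.202,-0.014,-0.06],
    [0,0,-0.006,0.58,0.202,-0.014,-0.06]
  ]
}}

```text
clock: 22.7
eef_pos: [570.1, -198.1, 153.6]
tcp_rot: [-3.139, -0.001, 1.432]
contact_force: [0.0, -0.4, -0.6]
opening: 0.527
grasp_force: 0.0
```

Request:
{"op": "carry_out", "data": {
  "series": [
    [0,0,-0.008,0.687,0.276,0,-0.06],
    [0,0,-0.008,0.687,0.276,0,-0.06],
    [0,0,-0.008,0.687,0.276,0,-0.06],
    [0,0,-0.008,0.687,0.276,0.1,-0.06],
    [0,0,-0.008,0.687,0.276,0.28,-0.06],
    [0,0,-0.008,0.687,0.276,0.28,-0.06],
    [0,0,-0.008,0.687,0.276,0.28,-0.06]
  ]
}}

```text
clock: 23.58
eef_pos: [663.0, -40.8, 85.9]
tcp_rot: [-3.141, 0.0, 1.453]
contact_force: [0.4, -1.1, -0.4]
opening: 0.531
grasp_force: 0.0
```

```bash
python3 - <<'E'
from h import *
st()
plan([((662.4,-39.7,41),D(1.454))])
E
```

```text
23.57 [662.99 -40.85  85.93] [-3.14  0.    1.45] F [ 0.39 -1.1  -0.45] open 45.1 g 0.0 q [-0.06  0.57  1.65 -0.    0.92  0.05]
[-0.0, 0.0, -0.0, 0.004, -0.003, 0.18] dist 45
```

Request:
{"op": "carry_out", "data": {
  "series": [
    [0,0,0,0.004,-0.003,0.1,-0.06],
    [0,0,0,0.004,-0.003,0.16,-0.06],
    [0,0,0,0.004,-0.003,0.178,-0.06],
    [0,0,0,0.004,-0.003,0.178,-0.06],
    [0,0,0,0.004,-0.003,0.178,1],
    [0,0,0,0.004,-0.003,0.178,1],
    [0,0,0,0.004,-0.003,0.178,1],
    [0,0,0,0.004,-0.003,0.178,1]
  ]
}}

```text
clock: 24.58
eef_pos: [661.9, -38.8, 41.9]
tcp_rot: [-3.141, 0.0, 1.454]
contact_force: [-3.1, -0.2, 6.6]
opening: 0.17
grasp_force: 38.9
```

```bash
python3 - <<'E'
from h import *
st()
s=r.sense()["eef_pos"];a=(np.array([570,-205,150.]),D(1.43))
plan([((*s[:2],150),D(1.454)),a])
plan([((491.2,-374.6,150),D(1.41)),((491.2,-374.6,95),D(1.41))],a)
E
```

```text
24.57 [661.86 -38.81  41.86] [-3.14  0.    1.45] F [-3.14 -0.21  6.56] open 14.5 g 38.9 q [-0.06  0.62  1.67  0.    0.85  0.06]
[-0.0, 0.0, 0.0, -0.0, -0.0, -0.433] dist 108 
[-0.0, 0.0, 0.008, -0.703, -0.288, -0.432] dist 219 
[0.0, -0.0, 0.006, -0.716, -0.217, -0.0] dist 187 
[0.0, -0.0, 0.006, -0.716, -0.217, 0.22] dist 195
```

Request:
{"op": "carry_out", "data": {
  "series": [
    [0,0,0,0,0,-0.2,1],
    [0,0,0,0,0,-0.433,1],
    [0,0,0.008,-0.3,-0.143,-0.433,1],
    [0,0,0.008,-0.6,-0.25,-0.433,1],
    [0,0,0.008,-0.703,-0.288,-0.433,1],
    [0,0,0.008,-0.703,-0.288,-0.433,1]
  ]
}}

```text
clock: 25.32
eef_pos: [568.4, -208.4, 149.8]
tcp_rot: [3.142, 0.001, 1.425]
contact_force: [0.3, 0.5, -0.8]
opening: 0.173
grasp_force: 40.1
```

Request:
{"op": "carry_out", "data": {
  "series": [
    [0,0,0.006,-0.716,-0.217,0,1],
    [0,0,0.006,-0.716,-0.217,0,1],
    [0,0,0.006,-0.716,-0.217,0,1],
    [0,0,0.006,-0.716,-0.217,0,1],
    [0,0,0.006,-0.716,-0.217,0.22,1],
    [0,0,0.006,-0.716,-0.217,0.22,1],
    [0,0,0.006,-0.716,-0.217,0.22,1],
    [0,0,0.006,-0.716,-0.217,0.22,1]
  ]
}}

```text
clock: 26.32
eef_pos: [492.7, -374.8, 96.3]
tcp_rot: [3.139, 0.001, 1.411]
contact_force: [0.0, 0.5, -0.4]
opening: 0.167
grasp_force: 40.1
```

```bash
python3 - <<'E'
from h import *
st()
plan([((491,-375,71),D(1.41))])
E
```

```text
26.32 [ 492.72 -374.78   96.29] [3.14 0.   1.41] F [ 0.02  0.5  -0.45] open 14.2 g 40.1 q [-0.65  0.49  1.75  0.    0.89 -0.49]
[0.001, 0.0, 0.0, -0.002, -0.007, 0.101] dist 25
```

Request:
{"op": "carry_out", "data": {
  "series": [
    [0,0,0,-0.001,-0.005,0.05,1],
    [0,0,0,-0.001,-0.005,0.08,1],
    [0,0,0,-0.001,-0.005,0.09,1],
    [0,0,0,-0.001,-0.005,0.1,1],
    [0,0,0,-0.001,-0.005,0.104,1],
    [0,0,0,-0.001,-0.005,0.104,1]
  ]
}}

```text
clock: 27.08
eef_pos: [490.4, -374.8, 68.4]
tcp_rot: [3.141, 0.0, 1.41]
contact_force: [2.0, -1.0, -0.9]
opening: 0.169
grasp_force: 40.0
```

```bash
python3 - <<'E'
from h import *
st();print(r.sense()["wrist_torque"])
E
```

```text
27.07 [ 490.39 -374.77   68.41] [3.14 0.   1.41] F [ 2.04 -1.01 -0.88] open 14.4 g 40.0 q [-0.66  0.53  1.77  0.    0.84 -0.49]
[-0.02 -0.58 -0.01]
```

Request:
{"op": "carry_out", "data": {
  "series": [
    [0,0,0,0,0.002,0.02,1],
    [0,0,0,0,0.002,0.04,1],
    [0,0,0,0,0.002,0.06,1],
    [0,0,0,0,0.002,0.075,1],
    [0,0,0,0,0.002,0.084,1],
    [0,0,0,0,0.002,0.089,1],
    [0,0,0,0,0.002,0.089,1]
  ]
}}

```text
clock: 27.95
eef_pos: [490.6, -374.8, 47.7]
tcp_rot: [3.141, 0.0, 1.41]
contact_force: [-3.0, 4.1, 18.3]
opening: 0.164
grasp_force: 42.1
```

```bash
python3 - <<'E'
from h import *
st()
E
```

```text
27.95 [ 490.58 -374.77   47.66] [3.14 0.   1.41] F [-3.01  4.07 18.35] open 14.0 g 42.1 q [-0.65  0.56  1.78  0.    0.8  -0.49]
```

Request:
{"op": "carry_out", "data": {
  "series": [
    [0,0,0,0,0,-0.006,0.5],
    [0,0,0,0,0,-0.006,-0.06],
    [0,0,0,0,0,-0.006,-0.06],
    [0,0,0,0,0,-0.2,-0.06],
    [0,0,0,0,0,-0.42,-0.06],
    [0,0,0,-0.4,-0.8,-0.7,-0.06],
    [0,0,0,-0.4,-0.8,-0.7,-0.06],
    [0,0,0,-0.4,-0.8,-0.7,-0.06]
  ]
}}

```text
clock: 28.95
eef_pos: [318.0, -428.2, 207.5]
tcp_rot: [-3.141, 0.0, 1.411]
contact_force: [1.1, -0.8, 0.0]
opening: 0.528
grasp_force: 0.0
```

Request:
{"op": "carry_out", "data": {
  "series": [
    [0,0,0,-0.25,0.05,0,-0.06],
    [0,0,0,-0.25,0.05,0,-0.06],
    [0,0,0,-0.25,0.05,0,-0.06]
  ]
}}

```text
clock: 29.32
eef_pos: [321.6, -491.4, 206.4]
tcp_rot: [-3.141, -0.001, 1.409]
contact_force: [-0.1, 0.6, -1.1]
opening: 0.527
grasp_force: 0.0
```

```bash
python3 - <<'E'
from h import *
st()
I={n:r.grab_frame(n) for n in CAL};np.savez("f1.npz",**I)
for n in CAL:
    for d in r.silhouettes(n,"scoop")[:3]: print(n,round(d["score"],2),d["position"],d["region"].sum())
a=cv2.resize(I["top"][180:280,340:430,::-1],None,fx=4.4,fy=4.4,interpolation=cv2.INTER_CUBIC)
b=cv2.resize(I["scene"][130:230,310:410,::-1],(400,400),interpolation=cv2.INTER_CUBIC)
o=np.zeros((440,796,3),np.uint8);o[:,:396]=a;o[:400,396:]=b;cv2.imwrite("pics/sc.png",o)
E
```

```text
29.32 [ 321.63 -491.35  206.39] [-3.14 -0.    1.41] F [-0.14  0.62 -1.09] open 44.8 g 0.0 q [-0.99  0.32  1.74  0.    1.08 -0.83]
scene 0.54 [188.8, 396.3] 98
scene 0.49 [199.3, 250.9] 791
scene 0.33 [180.0, 349.5] 1238
top 0.8 [257.6, 377.2] 313
top 0.66 [191.4, 458.6] 712
```

View pics/sc.png

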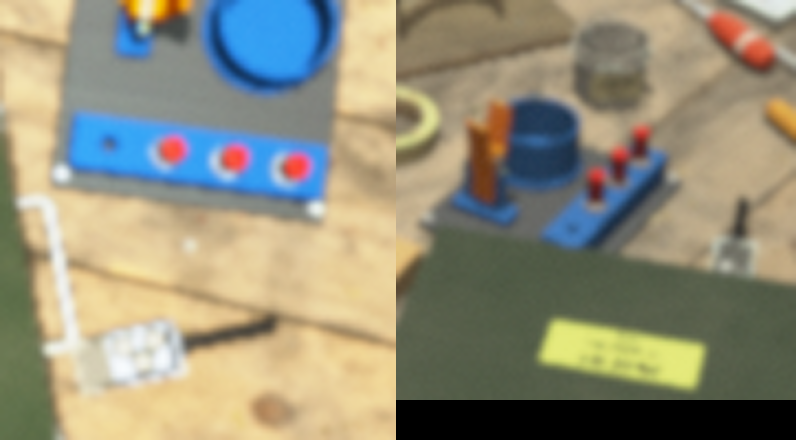

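```bash
python3 - <<'E'
from h import *
I=dict(np.load("f1.npz"))
C=lambda x,y:(x/4.4+340-.4,y/4.4+180-.4)
L=[unproj("top",C(*t),36) for t in((185,343),(230,333),(275,323))];print("handle",*L)
for t in((75,352),(85,390),(178,322),(187,372)): print(unproj("top",C(*t),36))
h=L[0]-L[2];yaw=np.arctan2(h[1],h[0]);print(yaw)
# dark score fit for handle, offset by shadow: use dark mask
SC=[box(-90,-24,-5,5,22,36)]
p0=[L[2][0]+90*np.cos(yaw),L[2][1]+90*np.sin(yaw),yaw];print(p0)
dark=lambda a:np.clip(110-a.max(-1),0,70)
print(fit({"top":I["top"]},dark,SC,p0,pad=1,step=(4,4,.1)))
br=lambda a:np.clip(40-(a[...,0]-a[...,2]),0,40)*(a.max(-1)>90)
print(fit({"top":I["top"]},br,[box(-24,45,-18,18,30,36)],p0,pad=2,step=(4,4,.1)))
E
```

```text
handle [ 376.18 -301.85   36.  ] [ 381.93 -331.95   36.  ] [ 387.69 -362.08   36.  ]
[ 372.22 -228.77   36.  ]
[ 347.27 -234.41   36.  ]
[ 390.07 -297.86   36.  ]
[ 357.21 -302.27   36.  ]
1.7596921930948035
[np.float64(370.7945518498599), np.float64(-273.68247604963176), np.float64(1.7596921930948035)]
(array([ 373.36, -282.71,    1.74]), np.float64(0.6353529872840853))
(array([ 371.44, -279.81,    1.75]), np.float64(0.752586345428015))
```

All three pins are home and the clamp sits on the tab. The scoop is still at its first place, about (371,-279) with yaw 1.75. Planning a leaned grasp of its handle.

```bash
cat >> h.py <<'E'
A=np.radians(40);GX=-60
SC=np.array([371.,-279.5,1.75])
def tool_of(o,yaw,tip,gx=GX):
    """TCP pose for scoop origin o, yaw of its x, tip forward (rad)"""
    Rs=Ro.from_euler("z",yaw)*Ro.from_euler("y",tip)
    z=np.array([np.sin(A),0,-np.cos(A)]);y=np.array([0,-1.,0]);x=np.cross(y,z)
    Rt=Ro.from_matrix(np.c_[x,y,z])
    return np.array(o)+Rs.apply(np.array([gx,0,29])+19*z),Rs*Rt
def lip_pose(L,yaw,tip):
    Rs=Ro.from_euler("z",yaw)*Ro.from_euler("y",tip)
    return tool_of(np.array(L)-Rs.apply([45,0,36]),yaw,tip)
E
python3 - <<'E'
from h import *
p,R=tool_of([*SC[:2],0],SC[2],0);print(p,R.as_matrix())
z=R.apply([0,0,1])
plan([(p-110*z,R),(p,R)])
E
```

```text
[ 379.52 -326.52   14.45] [[-0.14  0.98 -0.11]
 [ 0.75  0.18  0.63]
 [ 0.64  0.   -0.77]]
[0.038, 0.22, -0.103, 0.418, 0.216, 0.433] dist 160 
[0.038, 0.22, -0.103, 0.684, 0.122, 0.77] dist 259
```

Request:
{"op": "carry_out", "data": {
  "series": [
    [0.038,0.22,-0.103,0.418,0.216,0.433,-0.06],
    [0.038,0.22,-0.103,0.418,0.216,0.433,-0.06],
    [0.038,0.22,-0.103,0.418,0.216,0.433,-0.06],
    [0.038,0.22,-0.103,0.418,0.216,0.433,-0.06],
    [0.038,0.22,-0.103,0.418,0.216,0.433,-0.06],
    [0.038,0.22,-0.103,0.418,0.216,0.433,-0.06],
    [0.038,0.22,-0.103,0.418,0.216,0.433,-0.06]
  ]
}}

```text
clock: 30.4
eef_pos: [392.2, -397.1, 100.1]
tcp_rot: [-3.14, -0.695, 1.746]
contact_force: [-0.1, -0.2, -0.3]
opening: 0.53
grasp_force: 0.0
```

```bash
python3 - <<'E'
from h import *
st()
p,R=tool_of([*SC[:2],0],SC[2],0);z=R.apply([0,0,1])
plan([(p-110*z,R),(p,R)])
I=r.grab_frame("top")
d=r.silhouettes("top","scoop");print([(round(e["score"],2),e["position"],e["region"].sum()) for e in d[:2]])
cv2.imwrite("pics/pre.png",cv2.resize(I[210:290,340:440,::-1],None,fx=5,fy=5,interpolation=cv2.INTER_CUBIC))
E
```

```text
30.4 [ 392.22 -397.15  100.13] [-3.14 -0.69  1.75] F [-0.14 -0.17 -0.34] open 45.1 g 0.0 q [-0.96  0.76  1.46  0.27  1.57 -1.23]
[0.0, 0.001, -0.001, -0.0, 0.0, 0.007] dist 2 
[0.0, 0.001, -0.001, 0.001, 0.0, 0.447] dist 112 
[(0.85, [258.3, 375.5], np.int64(302))]
```

View pics/pre.png

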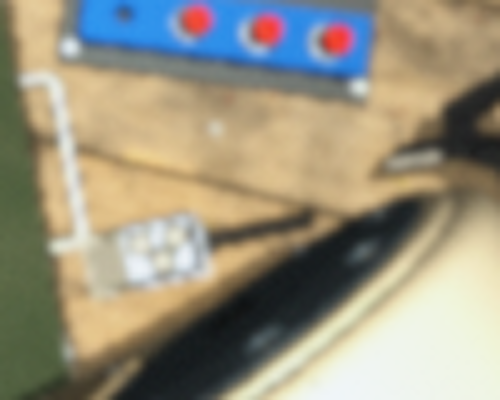

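The scoop hasn't moved: three balls at (163,248), handle end at (312,215). Closing in.

Request:
{"op": "carry_out", "data": {
  "series": [
    [0,0,0,0,0,0.2,-0.06],
    [0,0,0,0,0,0.35,-0.06],
    [0,0,0,0,0,0.42,-0.06],
    [0,0,0,0,0,0.447,-0.06],
    [0,0,0,0,0,0.447,-0.06],
    [0,0,0,0,0,0.447,-0.06]
  ]
}}

```text
clock: 31.25
eef_pos: [379.9, -327.8, 13.9]
tcp_rot: [-3.141, -0.696, 1.747]
contact_force: [0.3, 0.2, 1.2]
opening: 0.528
grasp_force: 0.0
```

Request:
{"op": "carry_out", "data": {
  "force": 70,
  "series": [
    [0,0,0,0,0,0,0.3],
    [0,0,0,0,0,0,0.6],
    [0,0,0,0,0,0,1],
    [0,0,0,0,0,0,1],
    [0,0,0,0,0,0,1],
    [0,0,0,0,0,0,1]
  ]
}}

```text
clock: 32.0
eef_pos: [379.4, -326.8, 13.4]
tcp_rot: [-3.14, -0.698, 1.747]
contact_force: [-0.6, -2.9, 4.7]
opening: 0.105
grasp_force: 68.4
```

```bash
python3 - <<'E'
from h import *
st()
I={n:r.grab_frame(n) for n in CAL}
a=cv2.resize(I["top"][210:290,340:440,::-1],(500,400),interpolation=cv2.INTER_CUBIC)
b=cv2.resize(I["scene"][150:210,360:405,::-1],(300,400),interpolation=cv2.INTER_CUBIC)
cv2.imwrite("pics/gr.png",np.hstack([a,b]))
# moves: retract 25 along -h with small lift, then up
s=r.sense();p=s["eef_pos"];R=Ro.from_euler("xyz",s["tcp_rot"]);h=np.array([np.cos(1.75),np.sin(1.75),0])
plan([(p+[0,0,4],R),(p+[0,0,4]-25*h,R),(p+[0,0,90]-25*h,R),(p+[0,0,150]-25*h,R)])
E
```

```text
32.0 [ 379.38 -326.8    13.35] [-3.14 -0.7   1.75] F [-0.56 -2.91  4.71] open 8.9 g 68.4 q [-0.92  0.8   1.63  0.31  1.36 -1.26]
[0.0, 0.0, 0.0, 0.01, -0.0, -0.012] dist 4 
[0.0, 0.0, 0.0, -0.066, 0.0, -0.077] dist 25 
[0.0, 0.0, 0.0, 0.155, -0.0, -0.34] dist 93 
[0.0, 0.0, 0.0, 0.309, -0.001, -0.524] dist 152
```

View pics/gr.png

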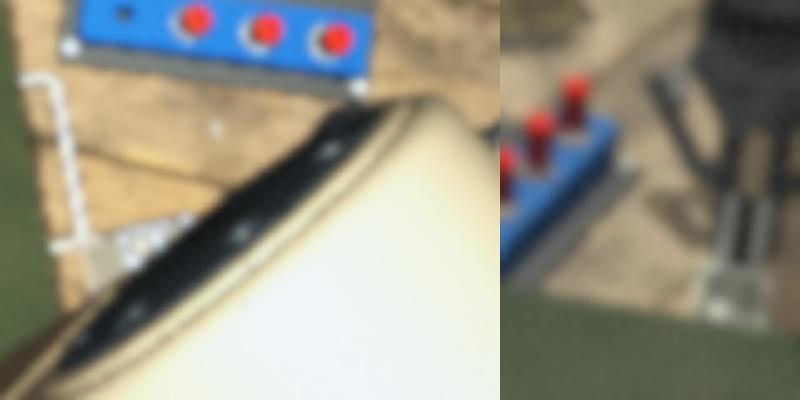

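Request:
{"op": "carry_out", "data": {
  "series": [
    [0,0,0,0.01,0,-0.012,1],
    [0,0,0,-0.03,0,-0.045,1],
    [0,0,0,-0.066,0,-0.077,1],
    [0,0,0,0.02,0,-0.18,1],
    [0,0,0,0.155,0,-0.34,1],
    [0,0,0,0.309,0,-0.524,1],
    [0,0,0,0.309,0,-0.524,1],
    [0,0,0,0.309,0,-0.524,1]
  ]
}}

```text
clock: 33.1
eef_pos: [383.8, -351.6, 162.7]
tcp_rot: [-3.139, -0.698, 1.746]
contact_force: [0.2, -0.9, -1.0]
opening: 0.105
grasp_force: 68.4
```

```bash
python3 - <<'E'
from h import *
st()
Wc=W(Hs,np.array([[45,-40,0.]]))[0];print(Wc)
for yaw in(.9,):
    h=np.array([np.cos(yaw),np.sin(yaw),0]);L=Wc-18*h
    a=lip_pose(L+[0,0,130],yaw,0);print(a[0]);plan([a])
    q=lip_pose(L+[0,0,130],yaw,np.radians(20));print(q[0])
I=r.grab_frame("scene");d=r.silhouettes("scene","scoop");print([(round(e["score"],2),e["position"]) for e in d[:2]])
E
```

```text
33.1 [ 383.79 -351.64  162.73] [-3.14 -0.7   1.75] F [ 0.2  -0.9  -1.05] open 8.9 g 68.4 q [-0.93  0.63  1.54  0.29  1.61 -1.19]
[ 588.45 -369.96    0.  ]
[ 519.59 -456.74  108.45]
[-0.174, 0.0, 0.206, -0.529, 0.461, -0.161] dist 180 
[ 518.48 -458.13  141.48]
[(0.58, [154.8, 398.7]), (0.37, [167.5, 372.9])]
```

Request:
{"op": "carry_out", "data": {
  "series": [
    [-0.03,0,0.035,-0.09,0.08,-0.03,1],
    [-0.06,0,0.07,-0.18,0.155,-0.054,1],
    [-0.09,0,0.105,-0.27,0.23,-0.08,1],
    [-0.12,0,0.14,-0.36,0.31,-0.11,1],
    [-0.15,0,0.175,-0.45,0.39,-0.135,1],
    [-0.174,0,0.206,-0.529,0.461,-0.161,1],
    [-0.174,0,0.206,-0.529,0.461,-0.161,1],
    [-0.174,0,0.206,-0.529,0.461,-0.161,1]
  ]
}}

```text
clock: 34.2
eef_pos: [518.9, -455.1, 108.0]
tcp_rot: [-3.141, -0.699, 0.904]
contact_force: [-0.5, 0.4, -1.4]
opening: 0.105
grasp_force: 68.7
```

```bash
python3 - <<'E'
from h import *
st()
Wc=W(Hs,np.array([[45,-40,0.]]))[0];yaw=.9
h=np.array([np.cos(yaw),np.sin(yaw),0]);L=Wc-18*h
plan([lip_pose(L+[0,0,z],yaw,np.radians(t)) for t,z in((0,130),(10,125),(20,120),(30,115),(40,108),(50,100),(55,90),(55,75),(55,66))])
E
```

```text
34.2 [ 518.86 -455.13  107.96] [-3.14 -0.7   0.9 ] F [-0.52  0.36 -1.42] open 9.0 g 68.7 q [-1.03  0.73  1.49  0.68  1.28 -0.68]
[-0.001, -0.0, 0.001, -0.001, 0.006, -0.004] dist 2 
[-0.001, -0.056, 0.001, 0.021, 0.006, -0.045] dist 12 
[-0.001, -0.111, 0.001, 0.053, 0.006, -0.079] dist 24 
[-0.001, -0.167, 0.001, 0.092, 0.006, -0.104] dist 35 
[-0.001, -0.222, 0.001, 0.133, 0.006, -0.114] dist 44 
[-0.0, -0.278, 0.001, 0.175, 0.006, -0.11] dist 52 
[-0.0, -0.306, 0.001, 0.182, 0.007, -0.086] dist 50 
[-0.0, -0.306, 0.001, 0.144, 0.007, -0.04] dist 37 
[-0.0, -0.306, 0.001, 0.12, 0.007, -0.012] dist 30
```

Request:
{"op": "carry_out", "data": {
  "series": [
    [0,-0.03,0,0.012,0.006,-0.025,1],
    [0,-0.056,0,0.021,0.006,-0.045,1],
    [0,-0.111,0,0.053,0.006,-0.079,1],
    [0,-0.167,0,0.092,0.006,-0.104,1],
    [0,-0.222,0,0.133,0.006,-0.114,1],
    [0,-0.278,0,0.175,0.006,-0.11,1],
    [0,-0.278,0,0.175,0.006,-0.11,1],
    [0,-0.278,0,0.175,0.006,-0.11,1]
  ]
}}

```text
clock: 35.2
eef_pos: [530.2, -444.0, 157.8]
tcp_rot: [-3.141, 0.174, 0.902]
contact_force: [-0.9, -0.4, -1.6]
opening: 0.106
grasp_force: 68.6
```

```bash
python3 - <<'E'
from h import *
st()
Wc=W(Hs,np.array([[45,-40,0.]]))[0];yaw=.9
h=np.array([np.cos(yaw),np.sin(yaw),0]);L=Wc-18*h
plan([lip_pose(L+[0,0,z],yaw,np.radians(t)) for t,z in((50,100),(55,90),(55,75),(58,66),(62,64),(66,64),(70,64),(74,64))])
I={n:r.grab_frame(n) for n in CAL}
a=cv2.resize(I["top"][170:250,360:460,::-1],(500,400),interpolation=cv2.INTER_CUBIC)
b=cv2.resize(I["scene"][120:200,340:400,::-1],(300,400),interpolation=cv2.INTER_CUBIC)
cv2.imwrite("pics/pour.png",np.hstack([a,b]))
E
```

```text
35.2 [ 530.25 -443.99  157.77] [-3.14  0.17  0.9 ] F [-0.92 -0.45 -1.57] open 9.0 g 68.6 q [-0.61  0.53  1.54 -0.2   1.09  0.15]
[-0.0, -0.0, 0.001, 0.0, -0.002, 0.002] dist 1 
[0.0, -0.028, 0.001, 0.024, -0.002, 0.013] dist 7 
[0.0, -0.028, 0.001, 0.034, -0.002, 0.072] dist 20 
[0.0, -0.045, 0.001, 0.051, -0.002, 0.091] dist 26 
[0.0, -0.067, 0.001, 0.069, -0.002, 0.077] dist 26 
[0.0, -0.089, 0.001, 0.086, -0.002, 0.057] dist 26 
[0.0, -0.111, 0.001, 0.105, -0.001, 0.038] dist 28 
[0.0, -0.134, 0.001, 0.125, -0.001, 0.021] dist 32
```

View pics/pour.png

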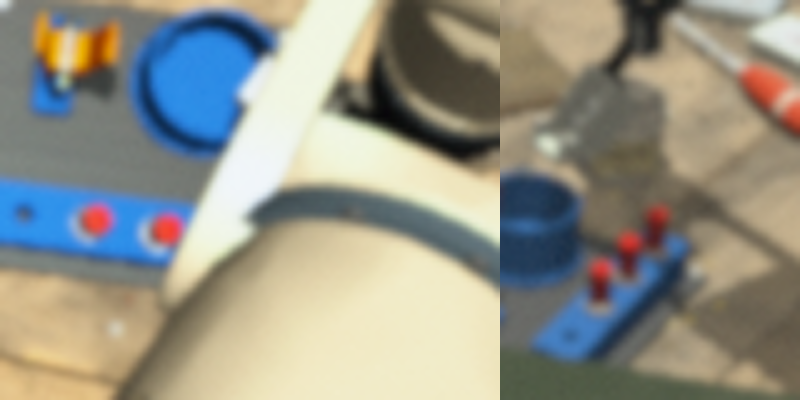

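```bash
python3 - <<'E'
from h import *
Wc=W(Hs,np.array([[45,-40,0.]]))[0];yaw=.9
h=np.array([np.cos(yaw),np.sin(yaw),0]);n=np.array([-h[1],h[0],0]);L=Wc-18*h+[0,0,100]
P=np.array([L,L+18*n,L-18*n,Wc+[0,0,58]])
t=(proj("top",P)-[360,170]+.5)*5;s=(proj("scene",P)-[340,120]+.5)*5+[500,0];print(t,s)
E
```

```text
[[257.05  78.49]
 [238.54 103.83]
 [275.49  53.23]
 [215.53  71.79]] [[550.01 144.63]
 [562.93 156.61]
 [537.26 132.81]
 [526.23 199.43]]
```

Lip in both views falls where the model puts it (top (240,95), scene (550,143)), on the near side of the well mouth. Lowering and tipping.

Request:
{"op": "carry_out", "data": {
  "series": [
    [0,-0.028,0,0.024,0,0.013,1],
    [0,-0.028,0,0.03,0,0.05,1],
    [0,-0.03,0,0.036,0,0.075,1],
    [0,-0.045,0,0.051,0,0.091,1],
    [0,-0.056,0,0.06,0,0.084,1],
    [0,-0.067,0,0.069,0,0.077,1],
    [0,-0.078,0,0.077,0,0.067,1],
    [0,-0.089,0,0.086,0,0.057,1]
  ]
}}

```text
clock: 36.3
eef_pos: [542.5, -429.8, 140.6]
tcp_rot: [3.14, 0.457, 0.9]
contact_force: [-0.9, -1.1, -2.3]
opening: 0.107
grasp_force: 68.6
```

```bash
python3 - <<'E'
from h import *
st()
Wc=W(Hs,np.array([[45,-40,0.]]))[0];yaw=.9
h=np.array([np.cos(yaw),np.sin(yaw),0]);L=Wc-18*h
plan([lip_pose(L+[0,0,z],yaw,np.radians(t)) for t,z in((66,64),(70,64),(74,64),(80,64),(86,64),(92,65),(96,66))])
E
```

```text
36.3 [ 542.53 -429.8   140.63] [3.14 0.46 0.9 ] F [-0.93 -1.15 -2.26] open 9.1 g 68.6 q [-0.46  0.6   1.53 -0.49  1.16  0.45]
[0.001, 0.001, 0.0, 0.001, -0.005, 0.002] dist 1 
[0.001, -0.021, -0.0, 0.014, -0.005, -0.021] dist 6 
[0.001, -0.044, -0.0, 0.028, -0.005, -0.043] dist 13 
[0.001, -0.077, -0.0, 0.053, -0.005, -0.075] dist 23 
[0.001, -0.11, -0.0, 0.08, -0.005, -0.104] dist 33 
[0.001, -0.144, -0.0, 0.109, -0.005, -0.133] dist 43 
[0.001, -0.166, -0.0, 0.129, -0.005, -0.152] dist 50
```

Request:
{"op": "carry_out", "data": {
  "series": [
    [0,-0.011,0,0.007,-0.003,-0.01,1],
    [0,-0.021,0,0.014,-0.003,-0.021,1],
    [0,-0.032,0,0.021,-0.003,-0.032,1],
    [0,-0.044,0,0.028,-0.003,-0.043,1],
    [0,-0.06,0,0.04,-0.003,-0.059,1],
    [0,-0.077,0,0.053,-0.003,-0.075,1],
    [0,-0.093,0,0.066,-0.003,-0.09,1],
    [0,-0.11,0,0.08,-0.003,-0.104,1]
  ]
}}

```text
clock: 37.3
eef_pos: [560.3, -406.1, 155.0]
tcp_rot: [3.139, 0.804, 0.899]
contact_force: [-0.6, 0.6, -1.9]
opening: 0.101
grasp_force: 68.5
```

Request:
{"op": "carry_out", "data": {
  "series": [
    [0,-0.017,0,0.014,0,-0.014,1],
    [0,-0.034,0,0.029,0,-0.026,1],
    [0,-0.056,0,0.05,0,-0.042,1],
    [0,-0.056,0,0.05,0,-0.042,1],
    [0,-0.056,0,0.05,0,-0.042,1],
    [0,-0.056,0,0.05,0,-0.042,1],
    [0,-0.056,0,0.05,0,-0.042,1]
  ]
}}

```text
clock: 38.17
eef_pos: [569.8, -394.1, 153.8]
tcp_rot: [3.137, 0.976, 0.897]
contact_force: [-0.6, -0.5, -0.8]
opening: 0.103
grasp_force: 68.8
```

```bash
python3 - <<'E'
from h import *
st()
for n in CAL:
    r.grab_frame(n)
    print(n,[(round(e["score"],2),e["position"],int(e["region"].sum())) for e in r.silhouettes(n,"ball0_center")[:5]])
print(proj("top",W(Hs,np.array([[45,-40,13.]]))),proj("scene",W(Hs,np.array([[45,-40,13.]]))))
Wc=W(Hs,np.array([[45,-40,0.]]))[0];yaw=.9
h=np.array([np.cos(yaw),np.sin(yaw),0]);L=Wc-18*h
plan([lip_pose(L+[0,0,z],yaw,np.radians(t)) for t,z in((96,66),(90,75),(80,90),(70,110),(60,125),(50,135),(40,140))])
E
```

```text
38.17 [ 569.83 -394.15  153.78] [3.14 0.98 0.9 ] F [-0.62 -0.53 -0.79] open 8.8 g 68.8 q [-0.23  0.8   1.42 -0.85  1.51  0.77]
scene []
top []
[[399.57 186.27]] [[344.25 169.49]]
[0.0, -0.0, -0.0, -0.022, -0.001, -0.018] dist 7 
[0.0, 0.033, -0.0, -0.068, -0.001, -0.001] dist 17 
[0.0, 0.088, -0.0, -0.136, -0.001, 0.029] dist 35 
[0.001, 0.144, -0.0, -0.21, -0.001, 0.05] dist 54 
[0.001, 0.2, -0.0, -0.255, -0.001, 0.083] dist 67 
[0.001, 0.255, -0.0, -0.272, -0.001, 0.125] dist 75 
[0.001, 0.311, -0.0, -0.261, -0.001, 0.174] dist 79
```

Request:
{"op": "carry_out", "data": {
  "series": [
    [0,0,0,-0.04,0,-0.01,1],
    [0,0.033,0,-0.068,0,-0.001,1],
    [0,0.088,0,-0.136,0,0.029,1],
    [0,0.144,0,-0.21,0,0.05,1],
    [0,0.2,0,-0.255,0,0.083,1],
    [0,0.255,0,-0.272,0,0.125,1],
    [0,0.311,0,-0.261,0,0.174,1],
    [0,0.311,0,-0.261,0,0.174,1]
  ]
}}

```text
clock: 39.38
eef_pos: [522.0, -453.4, 183.6]
tcp_rot: [3.14, -0.001, 0.896]
contact_force: [0.4, -0.2, -0.9]
opening: 0.106
grasp_force: 68.7
```

```bash
python3 - <<'E'
from h import *
st()
Q=tool_of([430,-470,100],1.3,0)
plan([Q])
E
```

```text
39.38 [ 522.   -453.45  183.58] [ 3.14 -0.    0.9 ] F [ 0.36 -0.2  -0.93] open 9.0 g 68.7 q [-0.72  0.5   1.52  0.    1.12 -0.04]
[0.045, 0.219, -0.123, -0.458, -0.171, 0.276] dist 140
```

Request:
{"op": "carry_out", "data": {
  "series": [
    [0.045,0.219,-0.123,-0.458,-0.171,0.276,1],
    [0.045,0.219,-0.123,-0.458,-0.171,0.276,1],
    [0.045,0.219,-0.123,-0.458,-0.171,0.276,1],
    [0.045,0.219,-0.123,-0.458,-0.171,0.276,1],
    [0.045,0.219,-0.123,-0.458,-0.171,0.276,1],
    [0.045,0.219,-0.123,-0.458,-0.171,0.276,1],
    [0.045,0.219,-0.123,-0.458,-0.171,0.276,1]
  ]
}}

```text
clock: 40.25
eef_pos: [421.0, -513.1, 113.9]
tcp_rot: [-3.141, -0.696, 1.304]
contact_force: [0.2, 0.3, -1.1]
opening: 0.104
grasp_force: 68.7
```

```bash
python3 - <<'E'
from h import *
st()
I={n:r.grab_frame(n) for n in CAL}
a=cv2.resize(I["top"][165:245,365:465,::-1],(500,400),interpolation=cv2.INTER_CUBIC)
b=cv2.resize(I["scene"][120:200,340:400,::-1],(300,400),interpolation=cv2.INTER_CUBIC)
cv2.imwrite("pics/well.png",np.hstack([a,b]))
for n in CAL:
    r.grab_frame(n);print(n,[(round(e["score"],2),e["position"],int(e["region"].sum())) for e in r.silhouettes(n,"ball0_center")[:5]])
Q=tool_of([365,-325,40],1.75,0);Q2=tool_of([365,-325,0],1.75,0)
plan([Q,Q2])
E
```

```text
40.25 [ 420.96 -513.1   113.92] [-3.14 -0.7   1.3 ] F [ 0.16  0.33 -1.13] open 8.8 g 68.7 q [-1.11  0.82  1.29  0.44  1.59 -0.96]
scene [(0.55, [199.3, 250.1], 733)]
top [(0.64, [120.5, 273.4], 544)]
[0.091, 0.001, -0.108, 0.227, -0.331, 0.502] dist 161 
[0.091, 0.001, -0.108, 0.124, -0.331, 0.625] dist 180
```

View pics/well.png

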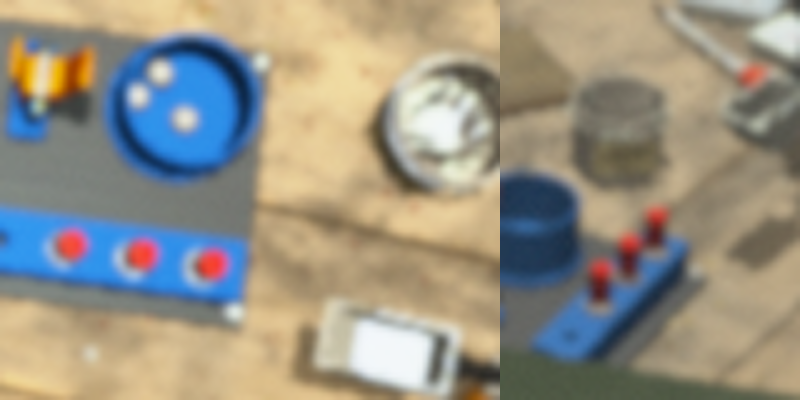

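All three balls are in the well at (160,72), (138,97) and (185,118). The scoop is empty, and the tin, clamp and pins are in place. Setting the scoop down.

Request:
{"op": "carry_out", "data": {
  "series": [
    [0.045,0,-0.054,0.11,-0.16,0.2,1],
    [0.091,0,-0.108,0.227,-0.331,0.4,1],
    [0.091,0,-0.108,0.227,-0.331,0.502,1],
    [0.091,0,-0.108,0.227,-0.331,0.502,1],
    [0.091,0,-0.108,0.227,-0.331,0.502,1],
    [0.091,0,-0.108,0.227,-0.331,0.502,1]
  ]
}}

```text
clock: 41.3
eef_pos: [373.6, -373.8, 54.6]
tcp_rot: [3.141, -0.696, 1.747]
contact_force: [-0.3, -0.0, -0.5]
opening: 0.101
grasp_force: 68.6
```

```bash
python3 - <<'E'
from h import *
st()
plan([tool_of([365,-325,z],1.75,0) for z in(25,10,4,0,-1)])
E
```

```text
41.3 [ 373.64 -373.84   54.61] [ 3.14 -0.7   1.75] F [-0.34 -0.04 -0.51] open 8.6 g 68.6 q [-0.96  0.78  1.55  0.27  1.47 -1.26]
[0.001, 0.001, -0.001, -0.033, 0.001, 0.051] dist 15 
[0.001, 0.001, -0.001, -0.072, 0.001, 0.097] dist 30 
[0.001, 0.001, -0.001, -0.087, 0.001, 0.116] dist 36 
[0.001, 0.001, -0.001, -0.097, 0.001, 0.128] dist 40 
[0.001, 0.001, -0.001, -0.1, 0.001, 0.131] dist 41
```

Request:
{"op": "carry_out", "data": {
  "series": [
    [0,0,0,-0.033,0,0.051,1],
    [0,0,0,-0.072,0,0.097,1],
    [0,0,0,-0.087,0,0.116,1],
    [0,0,0,-0.095,0,0.125,1],
    [0,0,0,-0.099,0,0.13,1],
    [0,0,0,-0.099,0,0.13,1]
  ]
}}

```text
clock: 42.05
eef_pos: [373.0, -370.3, 13.5]
tcp_rot: [-3.141, -0.698, 1.748]
contact_force: [-1.3, 0.2, 0.1]
opening: 0.106
grasp_force: 69.0
```

```bash
python3 - <<'E'
from h import *
st()
E
```

```text
42.05 [ 372.99 -370.34   13.45] [-3.14 -0.7   1.75] F [-1.25  0.2   0.12] open 9.0 g 69.0 q [-0.96  0.83  1.55  0.28  1.41 -1.28]
```

Request:
{"op": "carry_out", "data": {
  "series": [
    [0,0,0,-0.002,0,0.003,1],
    [0,0,0,-0.002,0,0.003,0.7],
    [0,0,0,-0.002,0,0.003,0.5],
    [0,0,0,-0.002,0,0.003,-0.06],
    [0,0,0,-0.002,0,0.003,-0.06],
    [0,0,0,-0.002,0,-0.15,-0.06],
    [0,0,0,-0.002,0,-0.35,-0.06],
    [0,0,0,-0.002,0,-0.5,-0.06]
  ]
}}

```text
clock: 43.05
eef_pos: [387.6, -451.1, 110.1]
tcp_rot: [3.141, -0.697, 1.748]
contact_force: [0.7, 0.3, -1.4]
opening: 0.531
grasp_force: 0.0
```

Request:
{"op": "carry_out", "data": {
  "series": [
    [0,0,0,0,0,-0.4,-0.06],
    [0,0,0,0,0,-0.4,-0.06],
    [0,0,0,0,0,-0.4,-0.06],
    [0,0,0,0,0,-0.4,-0.06]
  ]
}}

```text
clock: 43.55
eef_pos: [398.2, -512.2, 184.2]
tcp_rot: [-3.141, -0.699, 1.747]
contact_force: [-0.3, 0.4, -1.1]
opening: 0.526
grasp_force: 0.0
```

```bash
python3 - <<'E'
from h import *
st()
I={n:r.grab_frame(n) for n in CAL}
a=cv2.resize(I["top"][165:285,340:460,::-1],(400,400),interpolation=cv2.INTER_CUBIC)
b=cv2.resize(I["scene"][120:220,310:410,::-1],(400,400),interpolation=cv2.INTER_CUBIC)
cv2.imwrite("pics/end.png",np.hstack([a,b]))
E
```

```text
43.55 [ 398.2  -512.23  184.24] [-3.14 -0.7   1.75] F [-0.29  0.41 -1.09] open 44.7 g 0.0 q [-1.03  0.81  1.14  0.24  1.85 -1.22]
```

View pics/end.png

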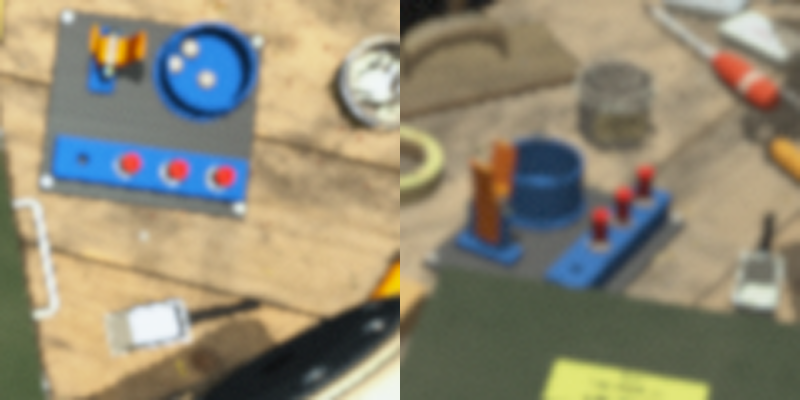

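The last views show the scoop upright and empty on bare table at (150,325), three balls in the well, three pins home and the clamp on the tab. Handing in.

```bash
python3 -c "
from rig import r
print(r.sign_off())"
```

```text
the job is handed in; nothing more can be done
None
```

The job is done and handed in at about 44 s: the clamp grips the tab and shim, all three guide pins are fully home in holes 0–2, the three balls are in the well, and the empty scoop stands upright on the bare table. I did not touch the can or the tin; the hand-in returned no verdict.

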